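# Lay the tripped module in the reject basket, reset its button

### The arm

A 7-joint arm with a two-finger parallel gripper is mounted at the origin on the work surface. World frame = base frame: x ahead of the robot, y to its left, z up, the work surface at z = 0. Lengths are in m, angles in rad, forces in N, time in s.
With the tool pointing down it reaches from about 0.4 to 0.85 m from the base axis. Payload 10.4 kg.
Tool frame: the origin (TCP) lies on the centre line of the jaws, within the pads' length; the fingertips stand 8 mm ahead of it and the grasp point (between the pads) lies 11 mm behind it; y points along the fingers, z is the direction in which the jaws open and shut, and the axes are right-handed (so a half turn about y gives the same grasp; the last joint's range is limited). The gripper opens to 87 mm and grips with 3 to 60 N. Pads are 19 mm wide; open, the fingers measure 117 mm over their backs; the gripper's body (75 mm by 190 mm) begins 51 mm behind the grasp point.
Start: joints at [1.213, 0.332, -0.065, 1.46, 0.022, 1.35, -0.088], TCP at [0.205, -0.59, 0.192] pointing down, gripper open.
Joint ranges: [-2.6, 2.6], [-0.5, 2.12], [-1.47, 1.34], [0.16, 2.42], [-1.27, 4.41], [0.06, 2.06], [-2.6, 2.6]. Speed limits (rad/s): [2.22, 2.22, 2.79, 2.79, 3.14, 3.14, 3.14].

### API

Orientations are given as a unit quaternion [x, y, z, w].
In Python, from rig import robot, capture, camera_params gives the robot as it stands. The module is installed in compiled form; this text tells all that it offers.
- The arm moves only by the shell command python3 -m handwheel 'ROWS' [FORCE]. ROWS is JSON, a list of rows, each an object of numbers: "rx", "ry", "rz": the turn, a rotation vector about the tool's x, y, z in units of 5 degrees (1.0 is 5 degrees); "dx", "dy", "dz": the shift along the tool's x, y, z in units of 40 mm (1.0 is 40 mm); "gripper": the opening in per cent of the stroke, from 0 (shut) to 100 (fully open). In form: [{"rx": .., "ry": .., "rz": .., "dx": .., "dy": .., "dz": .., "gripper": ..}, ...]. A call has 1 to 12 rows; each row shifts and turns the commanded pose from where the row before left it, along the tool's axes as they then stand; what a row does not reach is not made up. A row lasts 1/10 s, in which the tool goes at most 50 mm and 8.59 degrees, less where a joint would pass 70% of its speed; a pose out of reach is approached as far as the arm can. A call is refused whole if a number of a shift passes 1 or a number of a turn 1, either way. A call with a gripper value outside its range is refused whole. The fingers move at their own pace and stop on an object; FORCE is the grip in N (left out, the last holds). Time passes only in rows, so rows that do not move let the fingers close. It gives the time, the measured TCP pose, the force and the opening at its end, in the units of the state.
- robot.observe(): the state, without advancing time (a new reading comes with each control period).
- capture(name): name is "side" or "top" or "wrist"; returns the picture (400x640x3 uint8, blue, green, red); there is no depth.
- camera_params(name): a dict with "camera_matrix" (3x3 intrinsics, pixels), "dist" ([k1, k2, p1, p2, k3] as OpenCV has them; the pictures are not rectified), "view" (4x4, takes a point from world to camera coordinates). Camera axes: x right, y up, looking along -z (the intrinsics and any distortion apply to the point x, -y, -z); pixel columns grow to the right and rows downward; lengths in m; the calibration is good to about 2 mm. A picture is of the moment at which its call begins: read the wrist's pose just before it. camera_params takes no time and is no camera call; for the wrist camera it gives the pose at the moment of the call.
- robot.hand_in(): hands the job in, once; it reports no verdict.
The state is a dict: "t": time; "q": joint angles; "joint_velocities": joint speeds; "effort": joint torques, N m; "tool_pos": TCP position; "orientation": TCP orientation; "force": force on the tool from outside, world axes, zero at the start; "ft_torque": the same for the moment, N m; "finger_gap": finger opening in m.
Only numpy, scipy, OpenCV 4.12 (cv2) and the standard library are available. Lean on these libraries where they do the work, as an engineer would, in place of code of your own. Each camera call takes 0.05 s, during which the arm holds its last target.

### The job

One module in the test rack has tripped: its white button, on the strip straight behind its bay, on the robot's side, stands popped out while the other two are in. Pull that module out along its sloping bay and lay it gently, without dropping it, flat on one of its two broad faces on the floor of the wire reject basket; only then press its button gently all the way back in. Leave the other two modules in their bays, the other buttons pressed in, and the things lying around where they are.

Things in the scene. Friction and masses are not known exactly. Their poses are not given: they have to be found in the camera images.
- rack: Fixed test rack: base plate x -95 to 135, y +-174, 12 mm thick; three bays at y = -108, 0, 108 mm. Each is a slot 29 by 96 mm, 40 mm deep, sloping 29 degrees from upright, mouth leaning to the rack's -x side (away from the robot); floor centre x = 20, z = 34; end cheeks reach z = 66. On the +x side (near the robot) is a strip with one switch per bay. Origin: underside of plate.
- module_0: Aluminium plug-in module, 26 (x) by 92 (y) by 100 mm (z), 0.25 to 0.5 kg, standing in the bay at y = -108 mm of the rack and leaning 29 degrees with it; its top 60 mm stands out of the bay. Origin: centre of its foot; z runs up its length (the way it pulls out), x across its thickness.
- module_0_mid (a point): Centre of module_0, 50 mm up its length.
- spot_0 (a point): Point on top of the rack's base plate, on the robot's side of the bay of module_0: the switch standing here (within 15 mm) belongs to that bay.
- module_1: Aluminium plug-in module, 26 (x) by 92 (y) by 100 mm (z), 0.25 to 0.5 kg, standing in the bay at y = 0 mm of the rack and leaning 29 degrees with it; its top 60 mm stands out of the bay. Origin: centre of its foot; z runs up its length (the way it pulls out), x across its thickness.
- module_1_mid (a point): Centre of module_1, 50 mm up its length.
- spot_1 (a point): Point on top of the rack's base plate, on the robot's side of the bay of module_1: the switch standing here (within 15 mm) belongs to that bay.
- module_2: Aluminium plug-in module, 26 (x) by 92 (y) by 100 mm (z), 0.25 to 0.5 kg, standing in the bay at y = 108 mm of the rack and leaning 29 degrees with it; its top 60 mm stands out of the bay. Origin: centre of its foot; z runs up its length (the way it pulls out), x across its thickness.
- module_2_mid (a point): Centre of module_2, 50 mm up its length.
- spot_2 (a point): Point on top of the rack's base plate, on the robot's side of the bay of module_2: the switch standing here (within 15 mm) belongs to that bay.
- switch_a: Fixed black switch housing 44 by 44 by 22 mm that carries trip button a, on the rack's strip on the robot's side, behind one of the bays. Origin: centre of its underside.
- trip_a (a joint): Travel (m) of a white round button, 22 mm across: 0 = popped out (16 mm above its housing), 0.012 = fully in (4 mm above). Moves against about 3 N and stays where it is left. This one has popped; the bay it stands behind differs each time.
- trip_a_top (a point): Centre of the top face of trip button a (moves with it).
- switch_b: Fixed black switch housing 44 by 44 by 22 mm that carries trip button b, on the rack's strip on the robot's side, behind one of the bays. Origin: centre of its underside.
- trip_b (a joint): Travel (m) of a white round button, 22 mm across: 0 = popped out (16 mm above its housing), 0.012 = fully in (4 mm above). Moves against about 3 N and stays where it is left. This one is in.
- trip_b_top (a point): Centre of the top face of trip button b (moves with it).
- switch_c: Fixed black switch housing 44 by 44 by 22 mm that carries trip button c, on the rack's strip on the robot's side, behind one of the bays. Origin: centre of its underside.
- trip_c (a joint): Travel (m) of a white round button, 22 mm across: 0 = popped out (16 mm above its housing), 0.012 = fully in (4 mm above). Moves against about 3 N and stays where it is left. This one is in.
- trip_c_top (a point): Centre of the top face of trip button c (moves with it).
- basket: Wire reject basket, fixed, open on top, 240 (x) by 200 (y) by 50 mm (z) outside, wall and floor 4 mm. Origin: centre of its underside.
- screwdriver: Bystander: loose screwdriver lying beyond the rack. Origin under its middle.
- reel: Bystander: bare metal reel, 56 mm across, 40 mm tall. Origin: centre of its underside.
- parts_tray: Bystander: low grey divided parts tray, 100 by 160 by 30 mm. Origin: centre of its underside.
There are look-alikes about, which are no part of the job. Leave any yellow look-alike of the module_1 alone. Leave any purple look-alike of the module_2 alone.

How it is judged:
By the outcome, as a careful person would: the job done as asked, in the order asked, and still so for the second after the job is handed in, with the robot touching nothing.
It also fails if it takes over 53 s, if anything falls off the work surface, if the arm or the gripper's body presses on something with over 40 N, if the wrist force passes 120 N, or if a joint passes its speed limit or range.

## Working session

There is one attempt and no reset: what is moved stays moved. The work goes in short steps, Python scripts to look and compute and a shell command to move; the robot and the scene stay as the last step left them, time stands still between calls to the robot, and variables do not carry over. Pictures are saved under pics/ and viewed, and the job is handed in when it is done.

```bash
mkdir -p pics; ls; python3 - <<'E'
from rig import robot, capture, camera_params
import cv2, numpy as np
s=robot.observe(); print(s)
for n in ["side","top","wrist"]:
    p=camera_params(n); print(n,p)
    im=capture(n); cv2.imwrite(f"pics/{n}0.png",im)
E
```

```text
pics
{'t': 0.0, 'q': array([ 1.21338767,  0.33286215, -0.06467215,  1.46092088,  0.02161976,
        1.34989178, -0.08850882]), 'joint_velocities': array([ 0.00170581,  0.00054133, -0.00078258,  0.00106925, -0.00158318,
        0.00148285, -0.00080119]), 'effort': array([-5.90779564e-04, -6.23251605e+01,  2.44263693e-02, -3.89908183e+01,
       -6.13830169e-02,  3.99024237e-02,  1.13415942e-04]), 'tool_pos': array([ 0.20520102, -0.58991241,  0.19126973]), 'orientation': array([-0.11793056,  0.6976991 , -0.69674546,  0.11770349]), 'force': array([-0.95469694, -0.35525849,  0.47547177]), 'ft_torque': array([-0.05113979, -0.00086457, -0.00662241]), 'finger_gap': 0.08703563013921863}
side {'camera_matrix': array([[462.59176225,   0.        , 320.92555411],
       [  0.        , 462.59176225, 206.9288776 ],
       [  0.        ,   0.        ,   1.        ]]), 'dist': array([-0.04961966,  0.        ,  0.        ,  0.        ,  0.        ]), 'view': array([[ 0.99599128, -0.08834361,  0.01402785, -0.53226866],
       [ 0.05083114,  0.68802088,  0.72390846, -0.09448235],
       [-0.07360414, 
[... 415 characters left out ...]
,  0.00972951],
       [ 0.98694121,  0.02016714,  0.15981343, -0.52805467],
       [-0.15991897,  0.00372311,  0.98712312, -0.97027119],
       [ 0.        ,  0.        ,  0.        ,  1.        ]])}
wrist {'camera_matrix': array([[301.27923331,   0.        , 322.34417936],
       [  0.        , 301.27923331, 195.19124116],
       [  0.        ,   0.        ,   1.        ]]), 'dist': array([-0.03702,  0.     ,  0.     ,  0.     ,  0.     ]), 'view': array([[ 0.32760738, -0.9448132 , -0.00118883, -0.62523484],
       [ 0.90778614,  0.31511681, -0.27681352,  0.03412103],
       [ 0.26191168,  0.08960695,  0.96092292, -0.39174256],
       [ 0.        ,  0.        ,  0.        ,  1.        ]])}
```

View pics/side0.png

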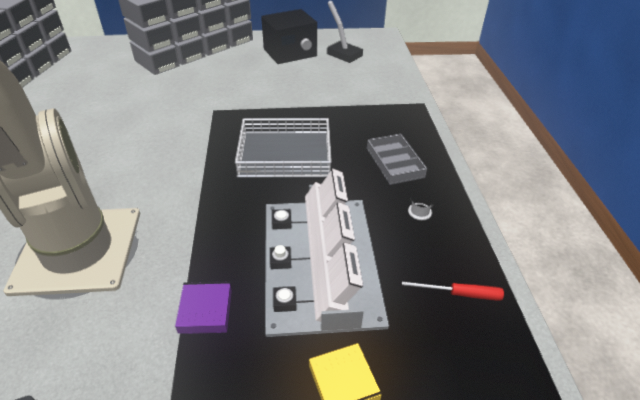

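View pics/top0.png

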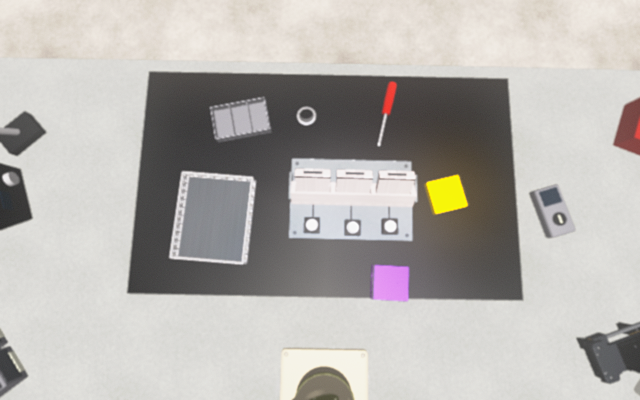

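View pics/wrist0.png

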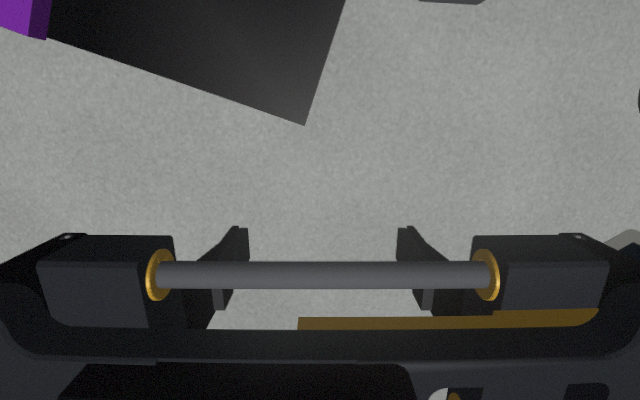

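The side view shows the rack with three modules and switches at (282,217), (281,253) and (285,297). The middle one looks popped. The top view shows the basket at (213,218) and the rack at about (351,200). Next I'll enlarge both.

```bash
python3 - <<'E'
import cv2
a=cv2.imread("pics/side0.png"); cv2.imwrite("pics/side0c.png",cv2.resize(a[160:340,250:400],None,fx=3.3,fy=3.3,interpolation=cv2.INTER_CUBIC))
b=cv2.imread("pics/top0.png"); cv2.imwrite("pics/top0c.png",cv2.resize(b[150:250,280:425],None,fx=5.5,fy=5.5,interpolation=cv2.INTER_CUBIC))
cv2.imwrite("pics/top0b.png",cv2.resize(b[160:275,160:265],None,fx=5,fy=5,interpolation=cv2.INTER_CUBIC))
E
```

```text
(no output)
```

View pics/side0c.png

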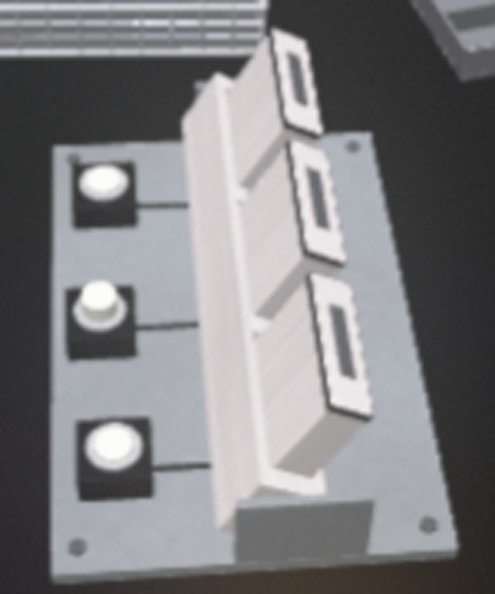

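View pics/top0c.png

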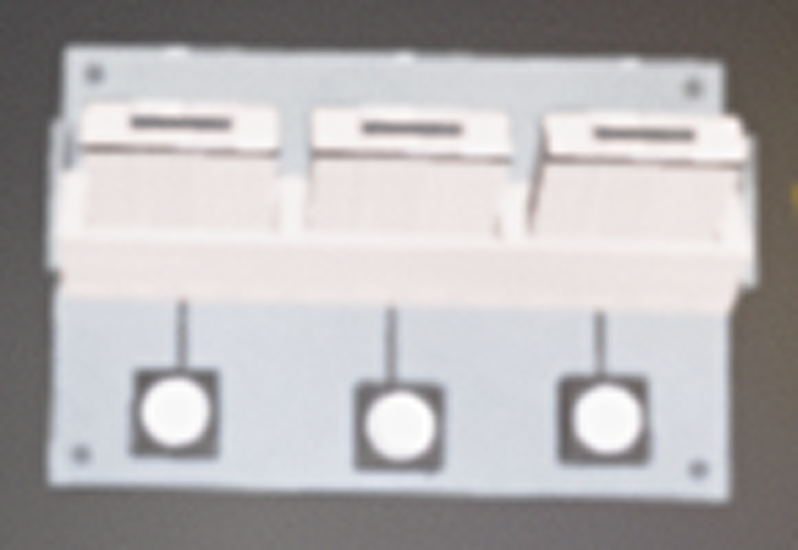

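View pics/top0b.png

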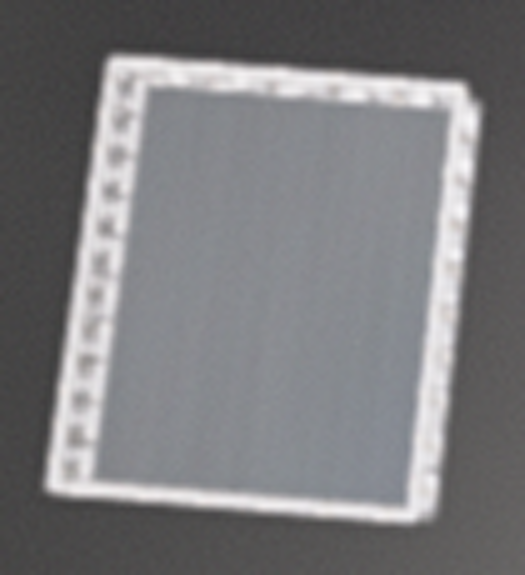

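```bash
cat > h.py <<'E'
import numpy as np, cv2
from scipy.spatial.transform import Rotation as R
from scipy.optimize import least_squares
from rig import robot, capture, camera_params
def proj(P,cp):
    P=np.atleast_2d(P).astype(float)
    V=np.array(cp["view"]); c=P@V[:3,:3].T+V[:3,3]; c=c*[1,-1,-1]
    return cv2.projectPoints(c,np.zeros(3),np.zeros(3),np.array(cp["camera_matrix"]),np.array(cp["dist"]))[0].reshape(-1,2)
def ray(uv,cp):
    u=cv2.undistortPoints(np.array([[uv]],float),np.array(cp["camera_matrix"]),np.array(cp["dist"]))[0,0]
    V=np.array(cp["view"]); d=V[:3,:3].T@np.array([u[0],-u[1],-1]); o=-V[:3,:3].T@V[:3,3]
    return o,d
def atz(uv,z,cp):
    o,d=ray(uv,cp); return o+d*(z-o[2])/d[2]
def place(p,pts):
    c,s=np.cos(p[2]),np.sin(p[2]); pts=np.atleast_2d(pts)
    return np.c_[p[0]+c*pts[:,0]-s*pts[:,1],p[1]+s*pts[:,0]+c*pts[:,1],pts[:,2]]
def fit(obs,p0):
    # obs: list of (cp, pts Nx3, uv Nx2)
    def f(p): return np.concatenate([(proj(place(p,a),cp)-b).ravel() for cp,a,b in obs])
    r=least_squares(f,p0); return r.x,r.fun.reshape(-1,2)
def axes(): 
    s=robot.observe(); M=R.from_quat(s["orientation"]).as_matrix(); return s,M
E
python3 - <<'E'
from h import *
np.set_printoptions(precision=4,suppress=True)
T=camera_params("top");S=camera_params("side")
t=np.array([[66,45],[723,62],[729,497],[48,485]])/5.5+[280,150]
pt=np.array([[-.095,-.174,.012],[-.095,.174,.012],[.135,.174,.012],[.135,-.174,.012]])
s=np.array([[55,148],[372,132],[456,552],[53,572]])/3.3+[250,160]
ps=np.array([[.135,-.174,.012],[-.095,-.174,.012],[-.095,.174,.012],[.135,.174,.012]])
for o in ([(T,pt,t)],[(S,ps,s)],[(T,pt,t),(S,ps,s)]):
    p,r=fit(o,[0.5,-0.1,np.pi]); print(p,np.degrees(p[2])); print(r.tolist())
u=np.array([-np.sin(np.radians(29)),0,np.cos(np.radians(29))])
print("mid1,top1",place(p,np.array([.02,0,.034])+.05*u),place(p,np.array([.02,0,.034])+.1*u))
# check: module1 top edge in both
xm=np.array([np.cos(np.radians(29)),0,np.sin(np.radians(29))])
c=[np.array([.02,0,.034])+.1*u+a*.013*xm+np.array([0,b*.046,0]) for a in(1,-1) for b in(-1,1)]
print("top crop",(proj(place(p,c),T)-[280,150])*5.5); print("side crop",(proj(place(p,c),S)-[250,160])*3.3)
# buttons: popped z .05 others .038
for uv,z in (((402,427),.05),((177,412),.038),((607,420),.038)):
    print("btn top",atz(np.array(uv)/5.5+[280,150],z,T))
for uv,z in (((99,293),.05),((104,182),.038),((113,445),.038)):
    print("btn side",atz(np.array(uv)/3.3+[250,160],z,S))
# basket rim z .05
q=np.array([[108,57],[466,86],[428,520],[47,492]])/5+[160,160]
for a in q: print("rim",atz(a,.05,T))
pb=np.array([[.12,.1,.05],[.12,-.1,.05],[-.12,-.1,.05],[-.12,.1,.05]])
b,r=fit([(T,pb,q)],[.5,.3,0]); print("basket",b,np.degrees(b[2]),r.tolist())
s,M=axes(); print(M)
E
```

```text
[ 0.5447 -0.0702  3.1381] 179.80199787257501
[[-0.3192688627268012, 0.04488961453455431], [-0.051293211980578235, -0.17046225920313418], [0.2792031571900111, 0.3919214563499054], [0.0800318969056093, -0.2867061037645158]]
[ 0.5471 -0.0715  3.1285] 179.2484342595373
[[-0.09067738893458, -0.8831142822882327], [0.26017130520705223, -0.008264445056425984], [0.9798207092246685, -0.5028740448934172], [-1.087541170947702, 0.7839646733275458]]
[ 0.5462 -0.071   3.1326] 179.48515989137545
[[0.1426442173294049, -0.7854715675319994], [0.3734942445689171, -0.35761130013207776], [0.26692893345625635, 0.17852726861246992], [0.10582430964336709, -1.1901745527238177], [-0.7870464132890902, -0.8381006732798824], [-0.4710589509196552, -0.23316931178229083], [0.785384531181478, -0.9150112768607528], [-1.1991940906015657, 0.815763209415536]]
mid1,top1 [[ 0.5505 -0.071   0.0777]] [[ 0.5747 -0.0712  0.1215]]
top crop [[318.4145 145.8704]
 [516.0703 151.6498]
 [317.893  104.4501]
 [512.2035 110.1459]]
side crop [[288.5349 139.4993]
 [305.5872 250.0855]
 [324.3988 152.8156]
 [343.9487 263.0938]]
btn top [ 0.4397 -0.0722  0.05  ]
btn top [0.4459 0.0392 0.038 ]
btn top [ 0.4461 -0.1759  0.038 ]
btn side [ 0.4436 -0.0721  0.05  ]
btn side [0.4491 0.0375 0.038 ]
btn side [ 0.4483 -0.1779  0.038 ]
rim [0.5861 0.4047 0.05  ]
rim [0.5738 0.2053 0.05  ]
rim [0.3371 0.2142 0.05  ]
rim [0.3478 0.4184 0.05  ]
basket [ 0.4613  0.3106 -0.0508] -2.910430569059771 [[0.1136951874336205, -0.01974206030919845], [0.2771315230480127, -0.7890990353523648], [-1.0147111806611804, 0.2762333926143583], [0.6406249712272256, 0.4974276374096007]]
[[-0.9445 -0.0004  0.3286]
 [-0.3286  0.001  -0.9445]
 [ 0.     -1.     -0.001 ]]
```

The tripped switch is the middle one: at side (281,248) its button stands up as a post, while (282,215) and (284,295) are in. The module to take is therefore the middle one, module_1, at top-view (354,176). Things that could be taken for it:
- module_0 at top (313,176)
- module_2 at top (397,178)
- the yellow block at (446,194)
- the purple block at (391,283)

I'll move to a viewing pose for a closer wrist picture.

```bash
python3 -m handwheel '[{"dx":-0.89,"dz":-0.55,"dy":-0.3},{"dx":-0.89,"dz":-0.55,"dy":-0.3},{"dx":-0.89,"dz":-0.55,"dy":-0.3},{"dx":-0.89,"dz":-0.55,"dy":-0.3},{"dx":-0.89,"dz":-0.55,"dy":-0.3},{"dx":-0.89,"dz":-0.55,"dy":-0.3},{"dx":-0.89,"dz":-0.55},{"dx":-0.89,"dz":-0.55},{"dx":-0.89,"dz":-0.55},{"dx":-0.89,"dz":-0.55},{"dx":-0.89,"dz":-0.55},{"dx":-0.89,"dz":-0.55}]' && python3 -m handwheel '[{"ry":-1},{"ry":-1},{"ry":-1},{"ry":-1},{"ry":-1},{"ry":-1},{"ry":-1},{"ry":-1},{"ry":-1},{"ry":-1},{"ry":-1},{"ry":-1}]' && python3 -m handwheel '[{"ry":-1},{"ry":-1},{"ry":-0.2},{}]'
cat >> h.py <<'E'
def togo(pos,Rt):
    s,M=axes(); d=M.T@(np.array(pos)-s["tool_pos"]); rv=R.from_matrix(M.T@Rt).as_rotvec(degrees=True)
    print("t",round(s["t"],2),"pos",s["tool_pos"].round(4),"F",np.round(s["force"],1),"gap",round(s["finger_gap"],4))
    print("shift units",(d/.04).round(3),"turn units",(rv/5).round(3))
E
python3 - <<'E'
from h import *
s,M=axes(); print(s["tool_pos"],M.round(3),s["q"].round(2))
cp=camera_params("wrist"); im=capture("wrist"); cv2.imwrite("pics/w1.png",im)
import pickle; pickle.dump(cp,open("w1.pkl","wb"))
E
```

```text
[ 0.20525746 -0.59000495  0.19147058] [[-0.944 -0.     0.329]
 [-0.329  0.001 -0.944]
 [ 0.    -1.    -0.001]] [ 1.21  0.33 -0.06  1.46  0.02  1.35 -0.09]validation failed for argument at $[0]...
```

View pics/w1.png

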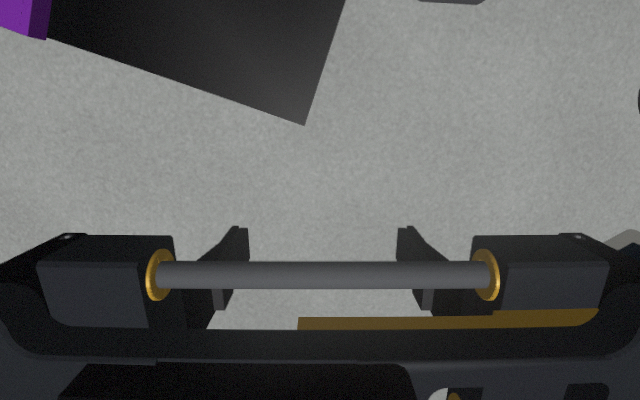

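The arm didn't move because the call was refused. It seems every key must be present in each row, so I'll try one row with all keys.

```bash
python3 -m handwheel '[{"rx":0,"ry":0,"rz":0,"dx":-0.89,"dy":-0.3,"dz":-0.55,"gripper":100}]'
```

```text
t: 0.3
tool_pos: [0.2267, -0.5598, 0.2017]
orientation: [-0.116, 0.699, -0.697, 0.114]
force: [0.1, -0.3, -0.2]
finger_gap: 0.087
```

```bash
python3 -m handwheel '[{"rx":0,"ry":0,"rz":0,"dx":-0.89,"dy":-0.3,"dz":-0.55,"gripper":100},{"rx":0,"ry":0,"rz":0,"dx":-0.89,"dy":-0.3,"dz":-0.55,"gripper":100},{"rx":0,"ry":0,"rz":0,"dx":-0.89,"dy":-0.3,"dz":-0.55,"gripper":100},{"rx":0,"ry":0,"rz":0,"dx":-0.89,"dy":-0.3,"dz":-0.55,"gripper":100},{"rx":0,"ry":0,"rz":0,"dx":-0.89,"dy":-0.3,"dz":-0.55,"gripper":100},{"rx":0,"ry":0,"rz":0,"dx":-0.89,"dy":0,"dz":-0.55,"gripper":100},{"rx":0,"ry":0,"rz":0,"dx":-0.89,"dy":0,"dz":-0.55,"gripper":100},{"rx":0,"ry":0,"rz":0,"dx":-0.89,"dy":0,"dz":-0.55,"gripper":100},{"rx":0,"ry":0,"rz":0,"dx":-0.89,"dy":0,"dz":-0.55,"gripper":100},{"rx":0,"ry":0,"rz":0,"dx":-0.89,"dy":0,"dz":-0.55,"gripper":100},{"rx":0,"ry":0,"rz":0,"dx":-0.89,"dy":0,"dz":-0.55,"gripper":100}]' && python3 -m handwheel '[{"rx":0,"ry":-1,"rz":0,"dx":0,"dy":0,"dz":0,"gripper":100},{"rx":0,"ry":-1,"rz":0,"dx":0,"dy":0,"dz":0,"gripper":100},{"rx":0,"ry":-1,"rz":0,"dx":0,"dy":0,"dz":0,"gripper":100},{"rx":0,"ry":-1,"rz":0,"dx":0,"dy":0,"dz":0,"gripper":100},{"rx":0,"ry":-1,"rz":0,"dx":0,"dy":0,"dz":0,"gripper":100},{"rx":0,"ry":-1,"rz":0,"dx":0,"dy":0,"dz":0,"gripper":100},{"rx":0,"ry":-1,"rz":0,"dx":0,"dy":0,"dz":0,"gripper":100},{"rx":0,"ry":-1,"rz":0,"dx":0,"dy":0,"dz":0,"gripper":100},{"rx":0,"ry":-1,"rz":0,"dx":0,"dy":0,"dz":0,"gripper":100},{"rx":0,"ry":-1,"rz":0,"dx":0,"dy":0,"dz":0,"gripper":100},{"rx":0,"ry":-1,"rz":0,"dx":0,"dy":0,"dz":0,"gripper":100},{"rx":0,"ry":-1,"rz":0,"dx":0,"dy":0,"dz":0,"gripper":100}]' && python3 -m handwheel '[{"rx":0,"ry":-1,"rz":0,"dx":0,"dy":0,"dz":0,"gripper":100},{"rx":0,"ry":-1,"rz":0,"dx":0,"dy":0,"dz":0,"gripper":100},{"rx":0,"ry":-0.2,"rz":0,"dx":0,"dy":0,"dz":0,"gripper":100},{"rx":0,"ry":0,"rz":0,"dx":0,"dy":0,"dz":0,"gripper":100}]'
python3 - <<'E'
from h import *
s,M=axes(); print(s["tool_pos"],M.round(3),s["q"].round(2),s["t"])
cp=camera_params("wrist"); im=capture("wrist"); cv2.imwrite("pics/w2.png",im)
import pickle; pickle.dump(cp,open("w2.pkl","wb"))
E
```

```text
t: 1.4
tool_pos: [0.5229, -0.1992, 0.2641]
orientation: [0.118, -0.697, 0.697, -0.118]
force: [0.5, -0.8, 0.5]
finger_gap: 0.0872
t: 2.6
tool_pos: [0.522, -0.2006, 0.2639]
orientation: [-0.452, 0.544, -0.544, 0.452]
force: [-0.4, -0.2, 0.3]
finger_gap: 0.0873
t: 3.0
tool_pos: [0.522, -0.2006, 0.264]
orientation: [0.5, -0.5, 0.5, -0.5]
force: [0.7, 0.4, -0.0]
finger_gap: 0.0871
[ 0.52204192 -0.20063647  0.26395902] [[ 0.002 -0.     1.   ]
 [-1.     0.     0.002]
 [-0.    -1.    -0.   ]] [ 0.75  0.2  -0.53  1.5   0.1   1.47  0.21] 3.0
```

View pics/w2.png

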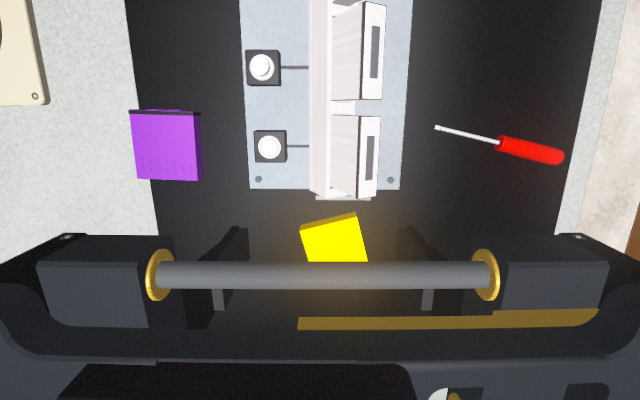

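The wrist view shows module_2 at (376,155), module_1 at (370,50), the popped middle button at (262,67) and a pressed one at (270,147). I'll shift 80 mm in +y so that module_1 sits mid-view.

```bash
python3 -m handwheel '[{"rx":0,"ry":0,"rz":0,"dx":-0.7,"dy":0,"dz":0,"gripper":100},{"rx":0,"ry":0,"rz":0,"dx":-0.7,"dy":0,"dz":0,"gripper":100},{"rx":0,"ry":0,"rz":0,"dx":-0.7,"dy":0,"dz":0,"gripper":100},{"rx":0,"ry":0,"rz":0,"dx":0,"dy":0,"dz":0,"gripper":100}]'
python3 - <<'E'
from h import *
s,M=axes(); print(s["tool_pos"],M.round(3),s["q"].round(2),s["t"])
cp=camera_params("wrist"); im=capture("wrist"); cv2.imwrite("pics/w3.png",im)
cv2.imwrite("pics/w3c.png",cv2.resize(im[0:230,225:425],None,fx=2.6,fy=2.6,interpolation=cv2.INTER_CUBIC)[:600])
cv2.imwrite("pics/w3d.png",cv2.resize(im[40:180,320:420],None,fx=4.2,fy=4.2,interpolation=cv2.INTER_CUBIC)[:600])
import pickle; pickle.dump(cp,open("w3.pkl","wb"))
E
```

```text
t: 3.45
tool_pos: [0.5222, -0.112, 0.2646]
orientation: [-0.501, 0.498, -0.498, 0.502]
force: [-0.2, -0.0, 0.5]
finger_gap: 0.0869
[ 0.5222028  -0.11202359  0.26458081] [[ 0.007  0.001  1.   ]
 [-1.     0.001  0.007]
 [-0.001 -1.     0.001]] [ 0.66  0.14 -0.6   1.56  0.08  1.46  0.07] 3.45
```

View pics/w3c.png

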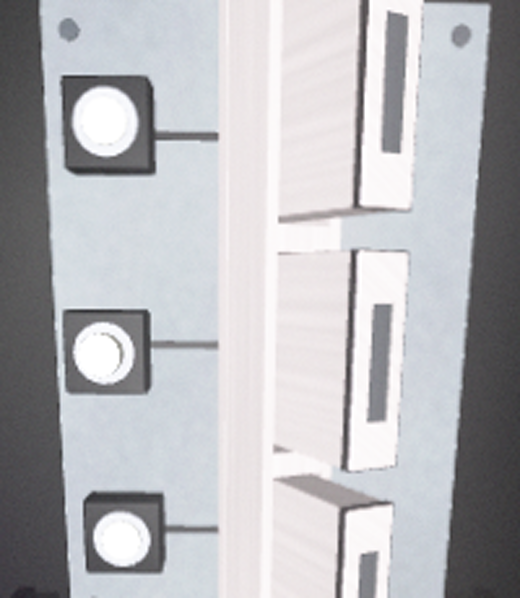

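View pics/w3d.png

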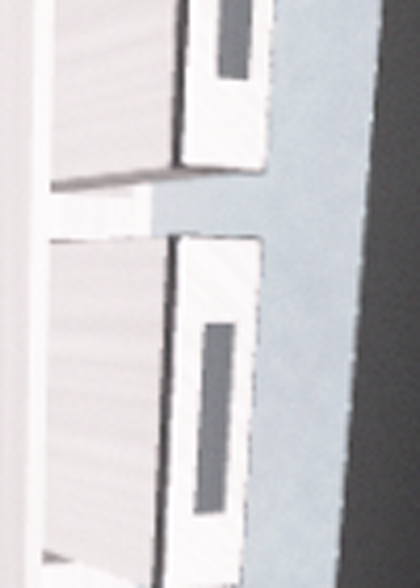

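The middle button at crop (105,352) shows an outer ring with a raised cylinder, so it is popped. The other two, (105,122) and (122,540), are flat. Now I'll refine module_1 from its top-face corners: crop TL (355,250), TR (408,253), BL (343,468), BR (393,468).

```bash
python3 - <<'E'
from h import *
import pickle
np.set_printoptions(precision=4,suppress=True)
W=pickle.load(open("w3.pkl","rb"));T=camera_params("top");S=camera_params("side")
a=np.radians(29);u=np.array([-np.sin(a),0,np.cos(a)]);xm=np.array([np.cos(a),0,np.sin(a)])
f=np.array([.02,0,.034])
def c(i,j): return f+.1*u+i*.013*xm+np.array([0,j*.046,0])
pts=np.array([c(1,-1),c(-1,-1),c(1,1),c(-1,1)])
w=np.array([[355,250],[408,253],[343,468],[393,468]])/2.6+[225,0]
print("W only",*fit([(W,pts,w)],[.546,-.071,np.pi]))
t=np.array([[307,152],[314,110],[510,160],[510,115]])/5.5+[280,150]
print("T",*fit([(T,pts,t)],[.546,-.071,np.pi]))
s=np.array([[287,143],[321,155],[305,260],[345,267]])/3.3+[250,160]
print("S",*fit([(S,pts,s)],[.546,-.071,np.pi]))
# plate in wrist: edges; switches
for uv,z in (((98,354),.05),((105,122),.038),((122,540),.038)):
    print("btn",atz(np.array(uv)/2.6+[225,0],z,W))
# plate corner holes & right far corner (490,3) crop
print("plate far corner",atz(np.array([490,3])/2.6+[225,0],.012,W))
print(place([.5454,-.07,3.135],np.array([[-.095,-.174,.012]])))
E
```

```text
W only [ 0.545  -0.0696  3.1228] [[ 0.6383 -0.2585]
 [-0.426  -0.3078]
 [ 0.3919  1.3113]
 [-0.6604 -0.7134]]
T [ 0.5432 -0.0679  3.1224] [[ 0.9385 -0.1493]
 [-0.3204 -0.0606]
 [-0.0199 -0.1923]
 [-0.6149  0.4193]]
S [ 0.545  -0.0756  3.1525] [[-0.3473  0.4484]
 [ 0.235   0.691 ]
 [ 0.2968 -1.3092]
 [-0.1939  0.3274]]
btn [ 0.4418 -0.073   0.05  ]
btn [0.4478 0.0394 0.038 ]
btn [ 0.4481 -0.1778  0.038 ]
plate far corner [0.6411 0.1021 0.012 ]
[[0.6415 0.1034 0.012 ]]
```

```bash
cat >> h.py <<'E'
a29=np.radians(29)
def Rtool(pitch,yaw=0.0):
    # tool y = down tilted; pitch>0 points back toward robot(-x); base: x=-Y,y=-Z,z=+X
    B=np.array([[0,0,1],[-1,0,0],[0,-1,0]],float)
    return R.from_euler('z',yaw).as_matrix()@B@R.from_euler('x',-pitch).as_matrix()
YAW=3.133-np.pi
FOOT=np.array([.525,-.070,.034]); U=np.array([np.sin(a29)*np.cos(YAW),np.sin(a29)*np.sin(YAW),np.cos(a29)])
E
python3 -m handwheel '[{"rx":-0.97,"ry":0,"rz":0,"dx":-0.35,"dy":0,"dz":0.3,"gripper":100},{"rx":-0.97,"ry":0,"rz":0,"dx":-0.35,"dy":0,"dz":0.3,"gripper":100},{"rx":-0.97,"ry":0,"rz":0,"dx":-0.35,"dy":0,"dz":0.3,"gripper":100},{"rx":-0.97,"ry":0,"rz":0,"dx":0,"dy":0,"dz":0.3,"gripper":100},{"rx":-0.97,"ry":0,"rz":0,"dx":0,"dy":0,"dz":0.3,"gripper":100},{"rx":-0.97,"ry":0,"rz":0,"dx":0,"dy":0,"dz":0.3,"gripper":100},{"rx":0,"ry":0,"rz":0,"dx":0,"dy":0,"dz":0,"gripper":100}]'
python3 - <<'E'
from h import *
s,M=axes(); print(M.round(3),s["q"].round(2))
togo(FOOT+.150*U,Rtool(a29,YAW)); togo(FOOT+.073*U,Rtool(a29,YAW))
E
```

```text
t: 4.2
tool_pos: [0.5868, -0.0781, 0.2447]
orientation: [-0.605, 0.607, -0.365, 0.363]
force: [-0.8, 0.0, 0.2]
finger_gap: 0.087
[[-0.004 -0.469  0.883]
 [-1.     0.001 -0.004]
 [ 0.001 -0.883 -0.469]] [ 0.23  0.7  -0.36  0.94  0.2   2.03 -0.07]
t 4.2 pos [ 0.5868 -0.0781  0.2447] F [-0.8  0.   0.2] gap 0.087
shift units [-0.189  1.628  1.171] turn units [-0.21   0.043  0.036]
t 4.2 pos [ 0.5868 -0.0781  0.2447] F [-0.8  0.   0.2] gap 0.087
shift units [-0.195  3.553  1.135] turn units [-0.21   0.043  0.036]
```

```bash
python3 -m handwheel '[{"rx":0,"ry":0,"rz":0,"dx":-0.1,"dy":0.4,"dz":0.4,"gripper":100},{"rx":0,"ry":0,"rz":0,"dx":-0.1,"dy":0.4,"dz":0.4,"gripper":100},{"rx":-0.1,"ry":0,"rz":0,"dx":0,"dy":0.4,"dz":0.37,"gripper":100},{"rx":-0.11,"ry":0.04,"rz":0.04,"dx":0,"dy":0.4,"dz":0,"gripper":100},{"rx":0,"ry":0,"rz":0,"dx":0,"dy":0,"dz":0,"gripper":100}]'
python3 - <<'E'
from h import *
s,M=axes(); print(M.round(3),s["q"].round(3))
togo(FOOT+.150*U,Rtool(a29,YAW)); togo(FOOT+.073*U,Rtool(a29,YAW))
cp=camera_params("wrist"); im=capture("wrist"); cv2.imwrite("pics/w4.png",im)
cv2.imwrite("pics/s4.png",capture("side"))
E
```

```text
t: 4.7
tool_pos: [0.5971, -0.0683, 0.1691]
orientation: [-0.606, 0.611, -0.36, 0.361]
force: [0.1, -0.8, -0.2]
finger_gap: 0.0871
[[-0.006 -0.48   0.877]
 [-1.     0.007 -0.003]
 [-0.005 -0.877 -0.48 ]] [ 0.228  0.762 -0.375  0.998  0.206  1.921 -0.099]
t 4.7 pos [ 0.5971 -0.0683  0.1691] F [ 0.1 -0.8 -0.2] gap 0.0871
shift units [0.058 0.078 0.06 ] turn units [-0.06   0.053 -0.033]
t 4.7 pos [ 0.5971 -0.0683  0.1691] F [ 0.1 -0.8 -0.2] gap 0.0871
shift units [0.064 2.003 0.05 ] turn units [-0.06   0.053 -0.033]
```

View pics/w4.png

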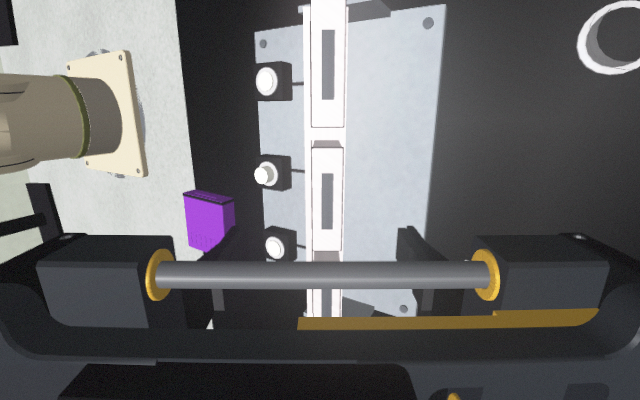

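View pics/s4.png

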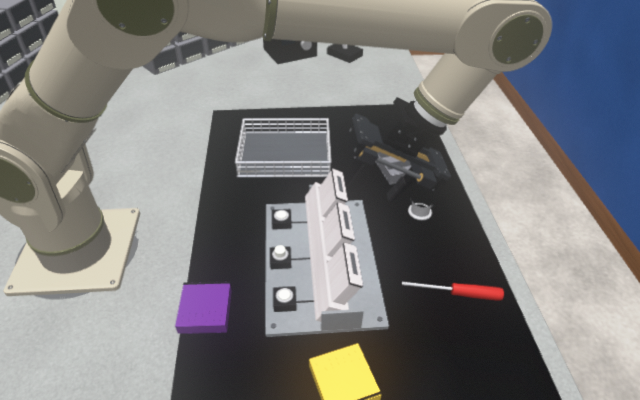

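The modules' end faces show face-on, so the tilt matches. Module_1 spans (312–342, 147–250) and its popped button is at (265,175). I'll check this against the model's prediction.

```bash
python3 - <<'E'
from h import *
np.set_printoptions(precision=1,suppress=True)
cp=camera_params("wrist")
xm=np.array([-np.cos(a29),0,np.sin(a29)])
pts=[FOOT+.1*U+i*.013*xm+np.array([0,j*.046,0]) for i in(1,-1) for j in(1,-1)]
print(proj(pts,cp))
s,M=axes(); tcp=s["tool_pos"]
# jaw-centre-line points at grasp depth and module top
print("jaw line", proj([tcp, tcp+.077*M[:,1], FOOT+.1*U],cp))
im=cv2.imread("pics/w4.png"); cv2.imwrite("pics/w4c.png",cv2.resize(im[130:262,290:360],None,fx=4.5,fy=4.5,interpolation=cv2.INTER_CUBIC))
E
```

```text
[[310.2 148.3]
 [311.6 250.1]
 [341.6 148.2]
 [340.2 249.8]]
jaw line [[323.9 222. ]
 [323.5 192.1]
 [325.9 201.5]]
```

View pics/w4c.png

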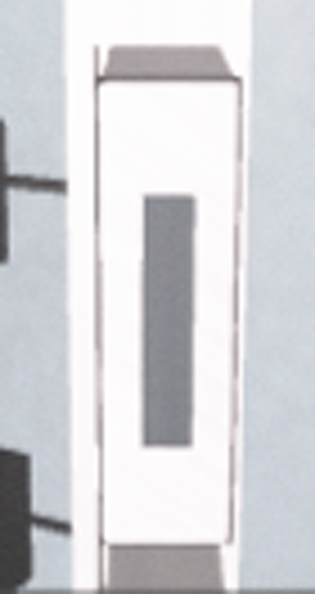

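The measured face centre is about 1.5 px (1.4 mm) farther in tool z than predicted. I'll correct for that, descend along the slope, and grip.

```bash
python3 -m handwheel '[{"rx":-0.06,"ry":0.05,"rz":-0.03,"dx":0.06,"dy":0.3,"dz":0.09,"gripper":100},{"rx":0,"ry":0,"rz":0,"dx":0,"dy":0.4,"dz":0,"gripper":100},{"rx":0,"ry":0,"rz":0,"dx":0,"dy":0.4,"dz":0,"gripper":100},{"rx":0,"ry":0,"rz":0,"dx":0,"dy":0.4,"dz":0,"gripper":100},{"rx":0,"ry":0,"rz":0,"dx":0,"dy":0.3,"dz":0,"gripper":100},{"rx":0,"ry":0,"rz":0,"dx":0,"dy":0.2,"dz":0,"gripper":100},{"rx":0,"ry":0,"rz":0,"dx":0,"dy":0,"dz":0,"gripper":100},{"rx":0,"ry":0,"rz":0,"dx":0,"dy":0,"dz":0,"gripper":100}]'
python3 - <<'E'
from h import *
s,M=axes(); print(M.round(3),s["q"].round(3))
togo(FOOT+.073*U,Rtool(a29,YAW))
im=capture("wrist"); cv2.imwrite("pics/w5.png",im)
E
```

```text
t: 5.6
tool_pos: [0.5633, -0.0697, 0.0993]
orientation: [-0.606, 0.611, -0.361, 0.359]
force: [-0.6, -0.6, 0.8]
finger_gap: 0.0871
[[-0.007 -0.482  0.876]
 [-1.     0.004 -0.006]
 [-0.    -0.876 -0.482]] [ 0.263  0.732 -0.38   1.201  0.206  1.755 -0.113]
t 5.6 pos [ 0.5633 -0.0697  0.0993] F [-0.6 -0.6  0.8] gap 0.0871
shift units [ 0.017  0.066 -0.046] turn units [-0.038  0.017  0.003]
```

View pics/w5.png

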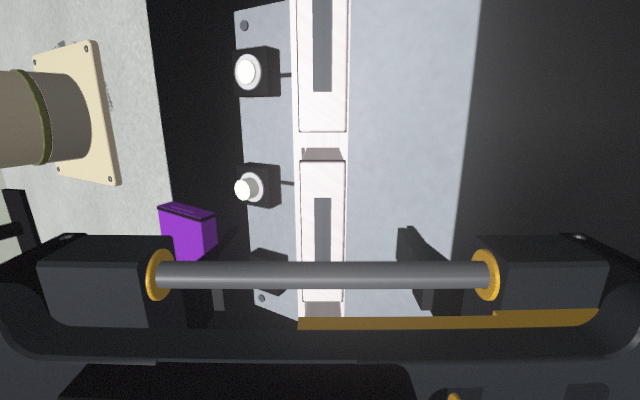

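The jaws straddle module_1, which is centred at column 323. Closing now.

```bash
python3 -m handwheel '[{"rx":0,"ry":0,"rz":0,"dx":0,"dy":0,"dz":0,"gripper":20},{"rx":0,"ry":0,"rz":0,"dx":0,"dy":0,"dz":0,"gripper":20},{"rx":0,"ry":0,"rz":0,"dx":0,"dy":0,"dz":0,"gripper":20},{"rx":0,"ry":0,"rz":0,"dx":0,"dy":0,"dz":0,"gripper":20},{"rx":0,"ry":0,"rz":0,"dx":0,"dy":0,"dz":0,"gripper":20},{"rx":0,"ry":0,"rz":0,"dx":0,"dy":0,"dz":0,"gripper":20}]' 45
```

```text
t: 6.25
tool_pos: [0.5629, -0.0696, 0.0988]
orientation: [-0.607, 0.611, -0.361, 0.359]
force: [0.1, 0.3, -0.3]
finger_gap: 0.047
```

```bash
python3 -m handwheel '[{"rx":0,"ry":0,"rz":0,"dx":0,"dy":0,"dz":0,"gripper":20},{"rx":0,"ry":0,"rz":0,"dx":0,"dy":0,"dz":0,"gripper":20},{"rx":0,"ry":0,"rz":0,"dx":0,"dy":0,"dz":0,"gripper":20},{"rx":0,"ry":0,"rz":0,"dx":0,"dy":0,"dz":0,"gripper":20},{"rx":0,"ry":0,"rz":0,"dx":0,"dy":0,"dz":0,"gripper":20},{"rx":0,"ry":0,"rz":0,"dx":0,"dy":0,"dz":0,"gripper":20}]' 45
```

```text
t: 6.85
tool_pos: [0.5629, -0.0696, 0.0988]
orientation: [-0.607, 0.611, -0.361, 0.359]
force: [-1.1, -0.0, -0.5]
finger_gap: 0.0178
```

The gap of 17.8 mm is less than the module's 26 mm, which is unexpected. I'll look before going on.

```bash
python3 - <<'E'
from h import *
im=capture("wrist"); cv2.imwrite("pics/w6.png",im); s,M=axes(); print(s["finger_gap"],s["force"])
im=capture("side"); cv2.imwrite("pics/s6.png",cv2.resize(im[90:340,250:450],None,fx=2.4,fy=2.4))
E
```

```text
0.0178334718664436 [ 0.21481416 -0.01699904  0.21473274]
```

View pics/w6.png

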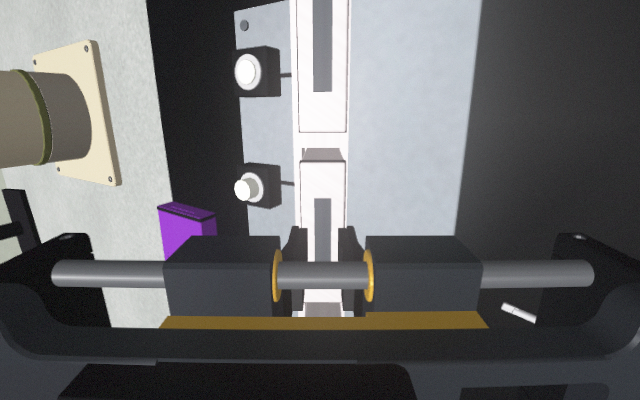

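View pics/s6.png

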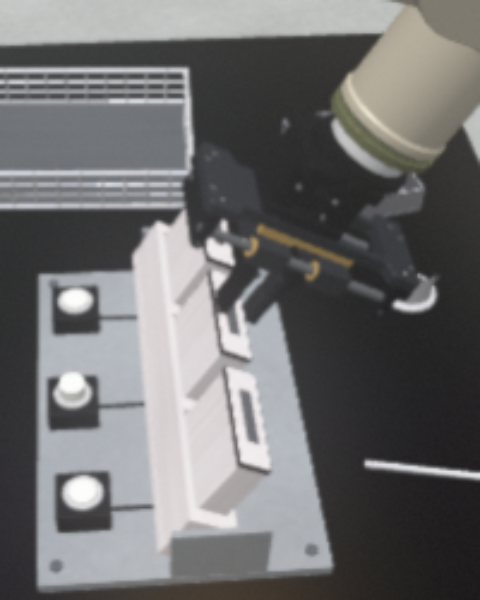

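```bash
python3 - <<'E'
import cv2
im=cv2.imread("pics/w6.png"); cv2.imwrite("pics/w6c.png",cv2.resize(im[140:330,250:400],None,fx=3.1,fy=3.1,interpolation=cv2.INTER_CUBIC))
E
```

```text
(no output)
```

View pics/w6c.png

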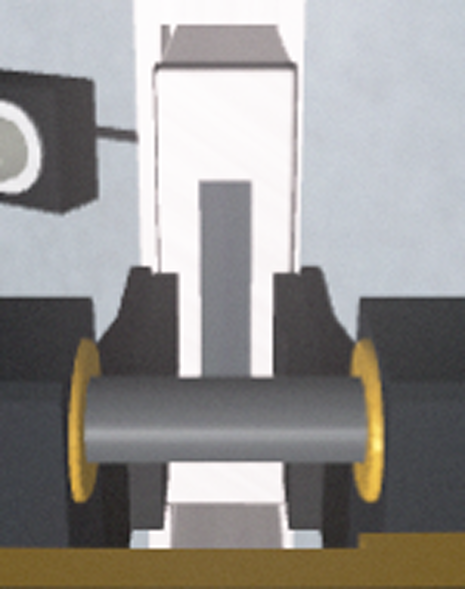

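```bash
python3 - <<'E'
from h import *
np.set_printoptions(precision=1,suppress=True)
cp=camera_params("wrist"); s,M=axes(); t=s["tool_pos"]
V=np.array(cp["view"]); o=-V[:3,:3].T@V[:3,3]; print("cam in tool mm",M.T@(o-t)*1000)
for y in (-60,-40,-30,-20,-11,0,8):
    P=[t+M@np.array([-.0095,y/1000,z]) for z in(-.0089,.0089,-.0435,.0435,-.0585)]
    print(y,proj(P,cp).round(0).tolist())
xm=np.array([-np.cos(a29),0,np.sin(a29)])
print("mod top",proj([FOOT+.1*U+i*.013*xm+np.array([0,.046,0]) for i in(1,-1)],cp))
print("pos along", (t-FOOT)@U)
E
```

```text
cam in tool mm [ -74.8 -193.3   -1.1]
-60 [[306.0, 248.0], [343.0, 248.0], [235.0, 248.0], [414.0, 248.0], [205.0, 248.0]]
-40 [[308.0, 232.0], [341.0, 232.0], [245.0, 232.0], [403.0, 232.0], [218.0, 232.0]]
-30 [[309.0, 225.0], [340.0, 225.0], [250.0, 225.0], [399.0, 225.0], [224.0, 225.0]]
-20 [[310.0, 219.0], [339.0, 219.0], [253.0, 219.0], [395.0, 219.0], [229.0, 219.0]]
-11 [[310.0, 214.0], [338.0, 214.0], [256.0, 214.0], [392.0, 214.0], [233.0, 214.0]]
0 [[311.0, 209.0], [337.0, 209.0], [260.0, 209.0], [388.0, 209.0], [238.0, 209.0]]
8 [[311.0, 205.0], [337.0, 205.0], [262.0, 205.0], [386.0, 205.0], [241.0, 205.0]]
mod top [[297.8 163.1]
 [343.8 162.8]]
pos along 0.07503794239178259
```

The wrist view suggests the fingertips sit above the module's top face, about 30 mm short of where the stated TCP would put them. I'll cross-check in the side view.

```bash
python3 - <<'E'
from h import *
np.set_printoptions(precision=1,suppress=True)
cp=camera_params("side"); s,M=axes(); t=s["tool_pos"]
im=capture("side")
x0,y0,k=320,170,7
c=cv2.resize(im[y0:y0+80,x0:x0+110],None,fx=k,fy=k,interpolation=cv2.INTER_CUBIC)
for y,col in ((8,(0,0,255)),(-11,(0,255,0)),(-31,(255,0,0)),(-62,(0,255,255))):
    for z in (-.0089,.0089):
        p=(proj([t+M@np.array([0,y/1000,z])],cp)[0]-[x0,y0]+.5)*k; cv2.circle(c,tuple(int(v) for v in p),4,col,-1); print(y,z,p)
cv2.imwrite("pics/s7.png",c)
E
```

```text
8 -0.0089 [ 95.3 419.3]
8 0.0089 [148.4 437.3]
-11 -0.0089 [129.7 376.8]
-11 0.0089 [183.2 395.4]
-31 -0.0089 [166.8 331. ]
-31 0.0089 [220.7 350.1]
-62 -0.0089 [226.2 257.6]
-62 0.0089 [280.7 277.7]
```

View pics/s7.png

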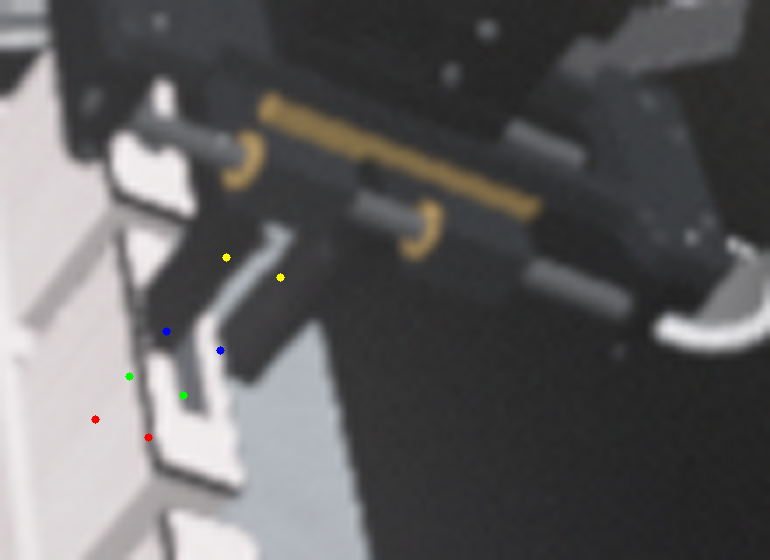

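Both cameras put the real fingertips about 31 mm behind the reported TCP, not 8 mm ahead of it. They closed about 6 mm above module_1 and touched nothing (force ≈ 0). From here on I'll use the measured tip offset. Next: reopen and go 36 mm farther down the slope.

```bash
python3 -m handwheel '[{"rx":0,"ry":0,"rz":0,"dx":0,"dy":0,"dz":0,"gripper":75},{"rx":0,"ry":0,"rz":0,"dx":0,"dy":0,"dz":0,"gripper":75},{"rx":0,"ry":0,"rz":0,"dx":0,"dy":0,"dz":0,"gripper":75},{"rx":0,"ry":0,"rz":0,"dx":0,"dy":0,"dz":0,"gripper":75},{"rx":0,"ry":0,"rz":0,"dx":0,"dy":0,"dz":0,"gripper":75},{"rx":0,"ry":0,"rz":0,"dx":0,"dy":0,"dz":0,"gripper":75},{"rx":0,"ry":0,"rz":0,"dx":0,"dy":0,"dz":0,"gripper":75},{"rx":0,"ry":0,"rz":0,"dx":0,"dy":0,"dz":0,"gripper":75},{"rx":0,"ry":0,"rz":0,"dx":0,"dy":0,"dz":0,"gripper":75}]'
python3 - <<'E'
from h import *
togo(FOOT+.037*U,Rtool(a29,YAW)); s,M=axes(); print(s["q"].round(3))
E
```

```text
t: 7.9
tool_pos: [0.5629, -0.0696, 0.0988]
orientation: [-0.607, 0.611, -0.361, 0.359]
force: [-0.3, 0.0, 0.4]
finger_gap: 0.0649
t 7.9 pos [ 0.5629 -0.0696  0.0988] F [-0.3  0.   0.4] gap 0.0649
shift units [ 0.019  0.95  -0.045] turn units [-0.027  0.019  0.002]
[ 0.263  0.732 -0.38   1.202  0.206  1.755 -0.113]
```

```bash
python3 -m handwheel '[{"rx":0,"ry":0,"rz":0,"dx":0,"dy":0.3,"dz":0,"gripper":75},{"rx":0,"ry":0,"rz":0,"dx":0,"dy":0.3,"dz":0,"gripper":75},{"rx":0,"ry":0,"rz":0,"dx":0,"dy":0.3,"dz":0,"gripper":75},{"rx":0,"ry":0,"rz":0,"dx":0,"dy":0,"dz":0,"gripper":75}]'
python3 - <<'E'
from h import *
s,M=axes(); t=s["tool_pos"]; print(t,s["force"],(t-FOOT)@U)
im=capture("wrist"); cv2.imwrite("pics/w8.png",im)
im=capture("side"); cv2.imwrite("pics/s8.png",cv2.resize(im[170:270,310:430],None,fx=6,fy=6,interpolation=cv2.INTER_CUBIC))
E
```

```text
t: 8.3
tool_pos: [0.5435, -0.0696, 0.0654]
orientation: [-0.607, 0.612, -0.36, 0.357]
force: [-0.8, -0.3, -0.2]
finger_gap: 0.0652
[ 0.54353287 -0.06962227  0.06536972] [-0.83796323 -0.33495099 -0.16349418] 0.03641958557813738
```

View pics/w8.png

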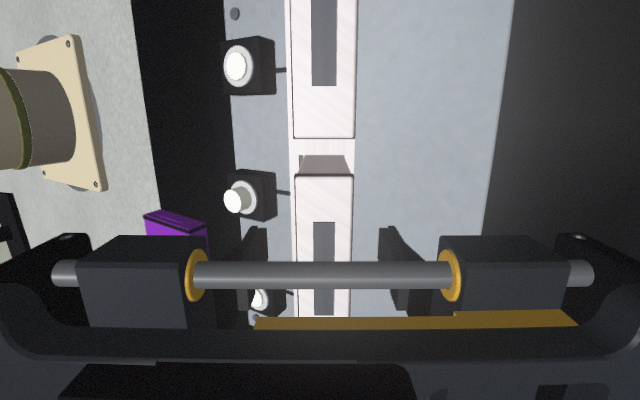

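View pics/s8.png

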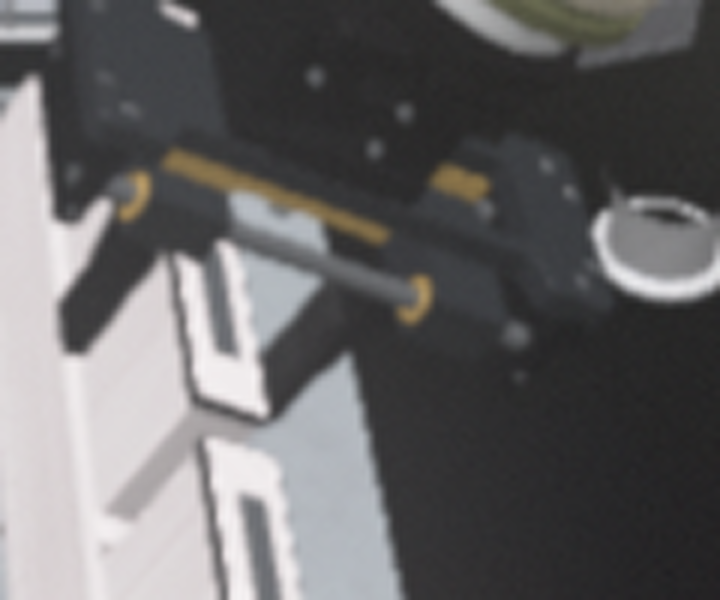

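The fingers now straddle module_1: the left one is at crop (90,310) on the robot side and the right one at (300,360) beyond it. Closing.

```bash
python3 -m handwheel '[{"rx":0,"ry":0,"rz":0,"dx":0,"dy":0,"dz":0,"gripper":20},{"rx":0,"ry":0,"rz":0,"dx":0,"dy":0,"dz":0,"gripper":20},{"rx":0,"ry":0,"rz":0,"dx":0,"dy":0,"dz":0,"gripper":20},{"rx":0,"ry":0,"rz":0,"dx":0,"dy":0,"dz":0,"gripper":20},{"rx":0,"ry":0,"rz":0,"dx":0,"dy":0,"dz":0,"gripper":20},{"rx":0,"ry":0,"rz":0,"dx":0,"dy":0,"dz":0,"gripper":20},{"rx":0,"ry":0,"rz":0,"dx":0,"dy":0,"dz":0,"gripper":20},{"rx":0,"ry":0,"rz":0,"dx":0,"dy":0,"dz":0,"gripper":20},{"rx":0,"ry":0,"rz":0,"dx":0,"dy":0,"dz":0,"gripper":20}]' 45
```

```text
t: 9.3
tool_pos: [0.5455, -0.0694, 0.0672]
orientation: [-0.607, 0.611, -0.361, 0.359]
force: [0.7, -0.1, -0.2]
finger_gap: 0.0257
```

It holds at 25.7 mm. Pulling out along the slope.

```bash
python3 -m handwheel '[{"rx":0,"ry":0,"rz":0,"dx":0,"dy":-0.15,"dz":0,"gripper":20},{"rx":0,"ry":0,"rz":0,"dx":0,"dy":-0.25,"dz":0,"gripper":20},{"rx":0,"ry":0,"rz":0,"dx":0,"dy":-0.3,"dz":0,"gripper":20},{"rx":0,"ry":0,"rz":0,"dx":0,"dy":-0.3,"dz":0,"gripper":20},{"rx":0,"ry":0,"rz":0,"dx":0,"dy":-0.3,"dz":0,"gripper":20},{"rx":0,"ry":0,"rz":0,"dx":0,"dy":-0.3,"dz":0,"gripper":20},{"rx":0,"ry":0,"rz":0,"dx":0,"dy":-0.3,"dz":0,"gripper":20}]'
python3 - <<'E'
from h import *
s,M=axes(); t=s["tool_pos"]; print(t,s["force"],(t-FOOT)@U,s["q"].round(2))
im=capture("side"); cv2.imwrite("pics/s9.png",im)
im=capture("wrist"); cv2.imwrite("pics/w9.png",im)
E
```

```text
t: 10.0
tool_pos: [0.583, -0.0696, 0.135]
orientation: [-0.606, 0.611, -0.361, 0.359]
force: [-0.0, 1.0, -4.7]
finger_gap: 0.0257
[ 0.5829963  -0.06963235  0.13501803] [-0.00781742  0.9718252  -4.65379754] 0.11646695215338057 [ 0.24  0.75 -0.38  1.09  0.21  1.84 -0.11]
```

View pics/s9.png

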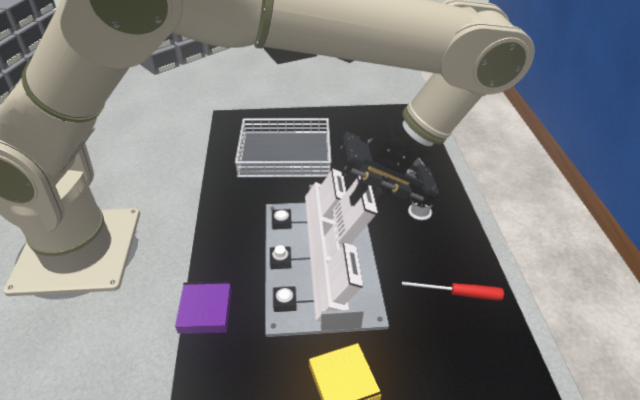

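View pics/w9.png

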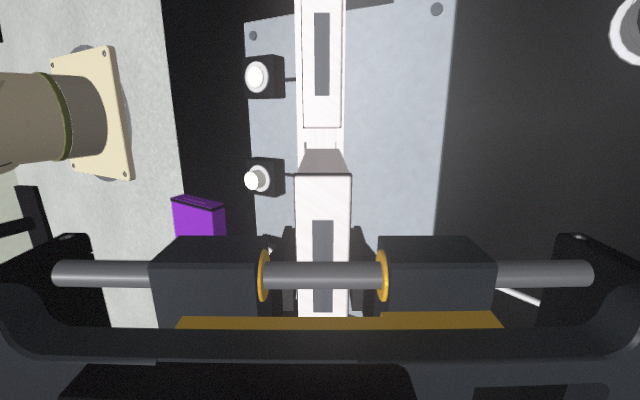

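Module_1 came out cleanly: the load is 4.7 N (about 0.47 kg) and its foot is clear of the bay. Next I'll lift about 120 mm straight up.

```bash
python3 -m handwheel '[{"rx":0,"ry":0,"rz":0,"dx":0,"dy":-0.5,"dz":-0.15,"gripper":20},{"rx":0,"ry":0,"rz":0,"dx":0,"dy":-0.55,"dz":-0.3,"gripper":20},{"rx":0,"ry":0,"rz":0,"dx":0,"dy":-0.55,"dz":-0.3,"gripper":20},{"rx":0,"ry":0,"rz":0,"dx":0,"dy":-0.55,"dz":-0.35,"gripper":20},{"rx":0,"ry":0,"rz":0,"dx":0,"dy":-0.5,"dz":-0.35,"gripper":20},{"rx":0,"ry":0,"rz":0,"dx":0,"dy":0,"dz":0,"gripper":20}]'
python3 - <<'E'
from h import *
np.set_printoptions(precision=4,suppress=True)
s,M=axes(); t=s["tool_pos"]; print(t,s["force"],s["q"].round(2),s["finger_gap"])
im=cv2.imread("pics/side0.png"); cv2.imwrite("pics/sb.png",cv2.resize(im[105:190,220:345],None,fx=6.2,fy=6.2,interpolation=cv2.INTER_CUBIC))
cp=camera_params("side")
for b in ([.4613,.3106,-.0508],):
    for z in (.05,.004,0): print(z,((proj(place(b,[[i*.12,j*.1,z] for i in(-1,1) for j in (1,-1)]),cp)-[220,105]+.5)*6.2).tolist())
E
```

```text
t: 10.7
tool_pos: [0.5838, -0.0695, 0.2577]
orientation: [-0.605, 0.61, -0.363, 0.361]
force: [0.5, -0.2, -3.4]
finger_gap: 0.0255
[ 0.5838 -0.0695  0.2577] [ 0.4636 -0.2292 -3.4461] [ 0.2   0.69 -0.33  0.92  0.17  2.06 -0.08] 0.02554458352143097
0.05 [[133.0263400163237, 88.80915637446452], [88.51191612295973, 364.5374832939469], [665.4697522656521, 83.36187747741641], [688.8803989857914, 356.69719365469916]]
0.004 [[143.2722412576226, 173.8654359608809], [101.3680168706836, 452.9522208119442], [663.2208992920532, 168.1080524152019], [685.7206198071705, 444.81009601457504]]
0 [[144.14250857248004, 181.07508427682143], [102.45590799930356, 460.4185860567315], [663.0301691013769, 175.29220504123967], [685.4535312822193, 452.2520522969028]]
```

View pics/sb.png

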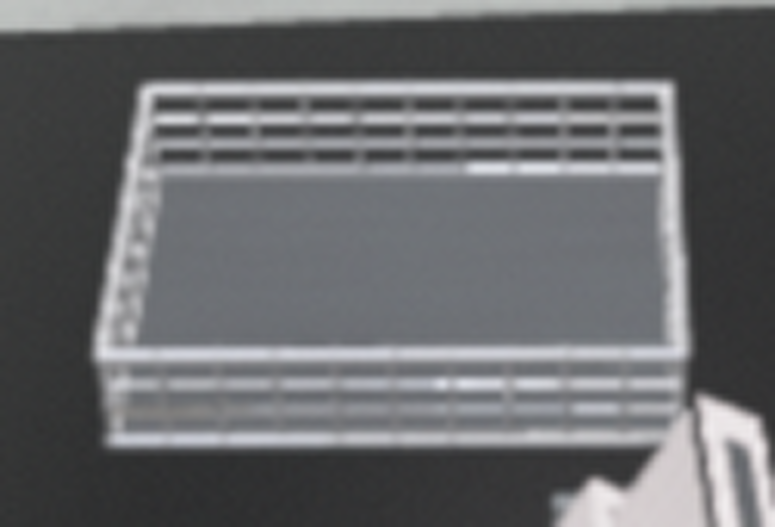

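The side crop shows the rim corners at (143,82), (675,82), (690,358) and (95,358). I'll fit the basket jointly from both cameras.

```bash
python3 - <<'E'
from h import *
np.set_printoptions(precision=4,suppress=True)
T=camera_params("top");S=camera_params("side")
pb=np.array([[.12,.1,.05],[.12,-.1,.05],[-.12,-.1,.05],[-.12,.1,.05]])
q=np.array([[108,57],[466,86],[428,520],[47,492]])/5+[160,160]
s=np.array([[675,82],[690,358],[95,358],[143,82]])/6.2+[220,105]-.5
for o in ([(T,pb,q)],[(S,pb,s)],[(T,pb,q),(S,pb,s)]):
    b,r=fit(o,[.46,.31,0]); print(b,np.degrees(b[2]),np.abs(r).max())
E
python3 -m handwheel '[{"rx":0.7,"ry":0,"rz":0,"dx":-0.3,"dy":0,"dz":0,"gripper":20},{"rx":1,"ry":0,"rz":0,"dx":-0.7,"dy":0,"dz":0,"gripper":20},{"rx":1,"ry":0,"rz":0,"dx":-0.8,"dy":0,"dz":0,"gripper":20},{"rx":1,"ry":0,"rz":0,"dx":-0.9,"dy":0,"dz":0,"gripper":20},{"rx":1,"ry":0,"rz":0,"dx":-0.9,"dy":0,"dz":0,"gripper":20},{"rx":1,"ry":0,"rz":0,"dx":-0.9,"dy":0,"dz":0,"gripper":20},{"rx":1,"ry":0,"rz":0,"dx":-0.9,"dy":0,"dz":0,"gripper":20},{"rx":1,"ry":0,"rz":0,"dx":-0.9,"dy":0,"dz":0,"gripper":20},{"rx":1,"ry":0,"rz":0,"dx":-0.9,"dy":0,"dz":0,"gripper":20},{"rx":1,"ry":0,"rz":0,"dx":-0.9,"dy":0,"dz":0,"gripper":20},{"rx":1,"ry":0,"rz":0,"dx":-0.8,"dy":0,"dz":0,"gripper":20},{"rx":1,"ry":0.5,"rz":0,"dx":-0.6,"dy":0,"dz":0,"gripper":20}]'
```

```text
[ 0.4613  0.3106 -0.0508] -2.910430586628799 1.0147112000234983
[ 0.4642  0.3128 -0.0673] -3.8570921872431825 0.4033876338167204
[ 0.4628  0.3113 -0.0572] -3.2746333572960147 1.5336509509690188
t: 11.9
tool_pos: [0.5835, 0.3123, 0.2535]
orientation: [0.341, -0.369, 0.621, -0.602]
force: [0.6, 0.5, -3.4]
finger_gap: 0.0257
```

```bash
cat >> h.py <<'E'
BK=np.array([.4628,.3113]); BY=np.radians(-3.3)
def tgt(xb,yb,z,alpha_deg):
    "TCP pose: xb,yb in basket frame, tool angle alpha from horizontal pointing +x of basket"
    c,s=np.cos(BY),np.sin(BY)
    return np.array([BK[0]+c*xb-s*yb,BK[1]+s*xb+c*yb,z]),Rtool(-np.radians(90-alpha_deg),BY)
def pts_b(names):
    "tool points (y,z mm) -> basket frame x,y,z mm"
    s,M=axes(); c,sn=np.cos(BY),np.sin(BY)
    for n,(y,z) in names.items():
        p=s["tool_pos"]+M@np.array([0,y/1000,z/1000]); d=p[:2]-BK
        print(n,[round(1000*v,1) for v in (c*d[0]+sn*d[1],-sn*d[0]+c*d[1],p[2])])
PT={"footlow":(38,-13),"footfar":(38,13),"toplow":(-62,-13),"tipL26":(-31,-13),"tipLopen":(-31,-43.5),"tipLout":(-31,-58.5),"body":(-62,-95)}
E
python3 - <<'E'
from h import *
s,M=axes(); print(s["q"].round(2),M.round(3)); pts_b(PT)
togo(*tgt(.078,0,.10,60))
cv2.imwrite("pics/w10.png",capture("wrist")); cv2.imwrite("pics/s10.png",capture("side"))
E
```

```text
[-0.2   0.1  -0.6   1.73  0.5   1.   -1.03] [[-0.044  0.496  0.867]
 [-0.999 -0.004 -0.048]
 [-0.021 -0.868  0.495]]
footlow [np.float64(128.0), np.float64(8.9), np.float64(214.1)]
footfar [np.float64(150.6), np.float64(8.9), np.float64(226.9)]
toplow [np.float64(78.5), np.float64(6.4), np.float64(300.9)]
tipL26 [np.float64(93.8), np.float64(7.1), np.float64(274.0)]
tipLopen [np.float64(67.3), np.float64(7.1), np.float64(258.9)]
tipLout [np.float64(54.3), np.float64(7.1), np.float64(251.5)]
body [np.float64(7.2), np.float64(6.2), np.float64(260.3)]
t 11.9 pos [0.5835 0.3123 0.2535] F [ 0.6  0.5 -3.4] gap 0.0257
shift units [ 0.262  2.802 -2.824] turn units [ 0.062  0.023 -0.284]
```

View pics/w10.png

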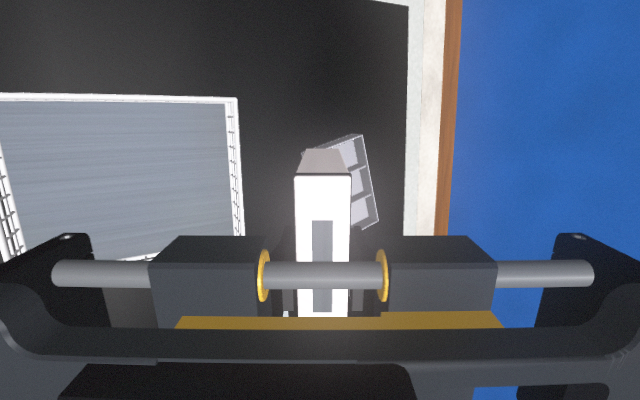

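View pics/s10.png

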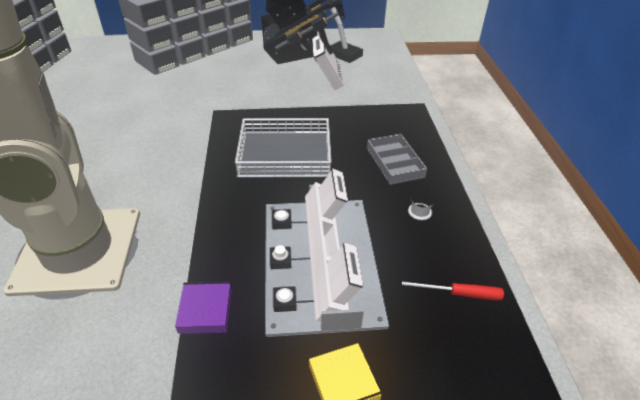

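The module is held at 60°, and the basket's far-right rim corner shows at wrist (237,98). I'll refine the wall position with it.

```bash
python3 - <<'E'
from h import *
np.set_printoptions(precision=4,suppress=True)
im=cv2.imread("pics/w10.png"); cv2.imwrite("pics/w10c.png",cv2.resize(im[85:265,0:260],None,fx=3,fy=3,interpolation=cv2.INTER_CUBIC))
cp=camera_params("wrist")
print((proj(place([*BK,BY],[[.12,.1,.05],[.12,-.1,.05],[.116,.096,.004],[.116,-.096,.004],[-.12,-.1,.05]]),cp)-[0,85]+.5)*3)
E
```

```text
[[723.9268  45.8946]
 [751.2297 509.6906]
 [687.8103  60.1981]
 [715.5799 467.6357]
 [ 60.9027 654.0545]]
```

View pics/w10c.png

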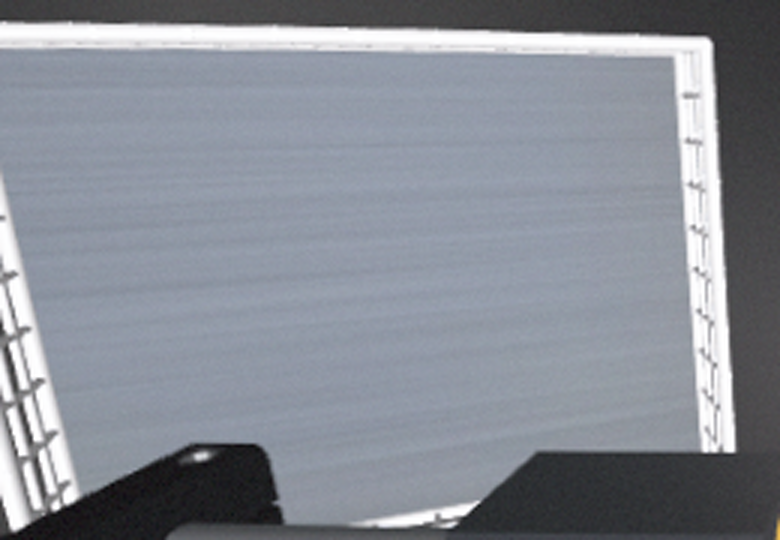

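The corner is observed at (712,38) against a prediction of (724,46), so the far wall is about 4 mm nearer. I'll shift the basket estimate to (0.460, 0.3125) and move in above the floor.

```bash
sed -i 's/BK=np.array(\[.4628,.3113\])/BK=np.array([.4600,.3125])/' h.py; python3 - <<'E'
from h import *
togo(*tgt(.074,0,.10,60))
E
```

```text
t 12.0 pos [0.5805 0.3153 0.2521] F [-0.   0.6 -5.4] gap 0.0252
shift units [ 0.298  2.733 -2.881] turn units [ 0.093  0.071 -0.309]
```

```bash
python3 -m handwheel '[{"rx":0.03,"ry":0.02,"rz":-0.06,"dx":0.06,"dy":0,"dz":-0.58,"gripper":20},{"rx":0.03,"ry":0.02,"rz":-0.06,"dx":0.06,"dy":0,"dz":-0.58,"gripper":20},{"rx":0.03,"ry":0.03,"rz":-0.06,"dx":0.06,"dy":0,"dz":-0.58,"gripper":20},{"rx":0,"ry":0,"rz":-0.06,"dx":0.06,"dy":0.2,"dz":-0.58,"gripper":20},{"rx":0,"ry":0,"rz":-0.06,"dx":0.06,"dy":0.6,"dz":-0.56,"gripper":20},{"rx":0,"ry":0,"rz":0,"dx":0,"dy":0.6,"dz":0,"gripper":20},{"rx":0,"ry":0,"rz":0,"dx":0,"dy":0.6,"dz":0,"gripper":20},{"rx":0,"ry":0,"rz":0,"dx":0,"dy":0.5,"dz":0,"gripper":20},{"rx":0,"ry":0,"rz":0,"dx":0,"dy":0.2,"dz":0,"gripper":20},{"rx":0,"ry":0,"rz":0,"dx":0,"dy":0,"dz":0,"gripper":20}]'
python3 - <<'E'
from h import *
s,M=axes(); print(s["q"].round(2),M.round(3)); pts_b(PT)
togo(*tgt(.074,0,.045,60))
cv2.imwrite("pics/w11.png",capture("wrist")); im=capture("side"); cv2.imwrite("pics/s11.png",cv2.resize(im[60:200,200:370],None,fx=4.2,fy=4.2,interpolation=cv2.INTER_CUBIC))
E
```

```text
t: 13.0
tool_pos: [0.5381, 0.2999, 0.1019]
orientation: [0.343, -0.365, 0.632, -0.591]
force: [-0.5, 0.3, -3.7]
finger_gap: 0.0254
[-0.25  0.18 -0.62  2.    0.74  0.8  -1.38] [[-0.065  0.497  0.865]
 [-0.998 -0.034 -0.056]
 [ 0.001 -0.867  0.498]]
footlow [np.float64(86.3), np.float64(-8.2), np.float64(62.4)]
footfar [np.float64(108.9), np.float64(-8.3), np.float64(75.4)]
toplow [np.float64(36.5), np.float64(-7.7), np.float64(149.2)]
tipL26 [np.float64(52.0), np.float64(-7.8), np.float64(122.3)]
tipLopen [np.float64(25.5), np.float64(-7.7), np.float64(107.1)]
tipLout [np.float64(12.5), np.float64(-7.6), np.float64(99.6)]
body [np.float64(-34.6), np.float64(-7.2), np.float64(108.3)]
t 13.0 pos [0.5381 0.2999 0.1019] F [-0.5  0.3 -3.7] gap 0.0254
shift units [-0.203  1.173 -0.811] turn units [ 0.026 -0.067  0.056]
```

View pics/w11.png

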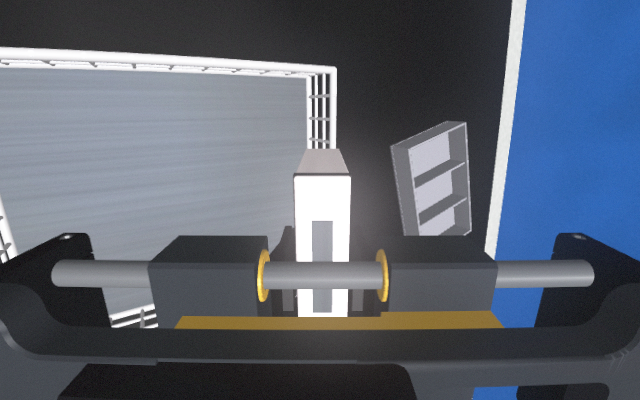

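View pics/s11.png

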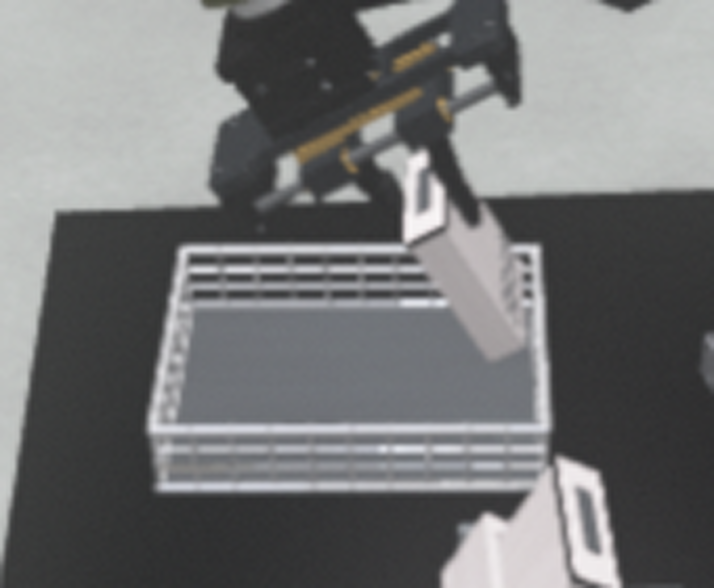

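```bash
python3 - <<'E'
from h import *
cp=camera_params("wrist"); p=atz((336.5,67),.05,cp); print("corner world",p, "model",place([*BK,BY],[[.12,.1,.05]]))
E
python3 -m handwheel '[{"rx":0,"ry":0,"rz":0,"dx":-0.1,"dy":0.22,"dz":-0.13,"gripper":20},{"rx":0,"ry":0,"rz":0,"dx":-0.1,"dy":0.22,"dz":-0.13,"gripper":20},{"rx":0,"ry":0,"rz":0,"dx":0,"dy":0.22,"dz":-0.13,"gripper":20},{"rx":0,"ry":0,"rz":0,"dx":0,"dy":0.2,"dz":-0.11,"gripper":20},{"rx":0,"ry":0,"rz":0,"dx":0,"dy":0.16,"dz":-0.09,"gripper":20},{"rx":0,"ry":0,"rz":0,"dx":0,"dy":0,"dz":0,"gripper":20}]'
python3 - <<'E'
from h import *
pts_b(PT); s,M=axes(); print(s["force"])
E
```

```text
corner world [0.59023653 0.40576315 0.05      ] model [[0.58555742 0.4054265  0.05      ]]
t: 13.7
tool_pos: [0.5389, 0.3086, 0.0556]
orientation: [0.342, -0.365, 0.632, -0.592]
force: [0.6, -0.2, -3.9]
finger_gap: 0.0256
footlow [np.float64(86.7), np.float64(0.5), np.float64(16.2)]
footfar [np.float64(109.2), np.float64(0.4), np.float64(29.1)]
toplow [np.float64(36.7), np.float64(0.9), np.float64(102.8)]
tipL26 [np.float64(52.2), np.float64(0.8), np.float64(75.9)]
tipLopen [np.float64(25.8), np.float64(1.0), np.float64(60.7)]
tipLout [np.float64(12.8), np.float64(1.0), np.float64(53.2)]
body [np.float64(-34.3), np.float64(1.4), np.float64(61.8)]
[ 0.58272718 -0.2015117  -3.85344535]
```

```bash
python3 -m handwheel '[{"rx":0,"ry":0,"rz":0,"dx":0,"dy":0.12,"dz":0,"gripper":20},{"rx":0,"ry":0,"rz":0,"dx":0,"dy":0.12,"dz":0,"gripper":20},{"rx":0,"ry":0,"rz":0,"dx":0,"dy":0,"dz":0,"gripper":20}]'
python3 -m handwheel '[{"rx":0,"ry":0,"rz":0,"dx":0,"dy":0.04,"dz":-0.02,"gripper":20},{"rx":0,"ry":0,"rz":0,"dx":0,"dy":0,"dz":0,"gripper":20}]'
python3 -m handwheel '[{"rx":0,"ry":0,"rz":0,"dx":0,"dy":0.04,"dz":-0.02,"gripper":20},{"rx":0,"ry":0,"rz":0,"dx":0,"dy":0,"dz":0,"gripper":20}]'
```

```text
t: 14.0
tool_pos: [0.5445, 0.3085, 0.048]
orientation: [0.342, -0.365, 0.632, -0.592]
force: [-0.2, -0.4, -3.5]
finger_gap: 0.0253
t: 14.2
tool_pos: [0.5443, 0.3089, 0.0465]
orientation: [0.342, -0.365, 0.632, -0.593]
force: [-0.5, 0.5, -4.0]
finger_gap: 0.0257
t: 14.4
tool_pos: [0.5443, 0.3089, 0.0447]
orientation: [0.342, -0.365, 0.632, -0.593]
force: [0.8, -0.5, -3.7]
finger_gap: 0.0257
```

Not touching yet: TCP z is 44.7 mm and I expect contact near 43. I'll take small steps.

```bash
python3 -m handwheel '[{"rx":0,"ry":0,"rz":0,"dx":0,"dy":0.03,"dz":-0.02,"gripper":20},{"rx":0,"ry":0,"rz":0,"dx":0,"dy":0,"dz":0,"gripper":20}]'
python3 -m handwheel '[{"rx":0,"ry":0,"rz":0,"dx":0,"dy":0.03,"dz":-0.02,"gripper":20},{"rx":0,"ry":0,"rz":0,"dx":0,"dy":0,"dz":0,"gripper":20}]'
python3 - <<'E'
from h import *
im=capture("side"); cv2.imwrite("pics/s12.png",cv2.resize(im[80:200,220:370],None,fx=4.8,fy=4.8,interpolation=cv2.INTER_CUBIC))
cv2.imwrite("pics/w12.png",capture("wrist")); pts_b(PT); print(axes()[0]["q"].round(2))
E
```

```text
t: 14.6
tool_pos: [0.5446, 0.3091, 0.0439]
orientation: [0.341, -0.364, 0.632, -0.593]
force: [-1.8, -0.6, -0.0]
finger_gap: 0.0256
t: 14.8
tool_pos: [0.5447, 0.3094, 0.0437]
orientation: [0.341, -0.364, 0.632, -0.593]
force: [-9.3, -4.6, 14.0]
finger_gap: 0.0257
footlow [np.float64(92.7), np.float64(1.7), np.float64(4.3)]
footfar [np.float64(115.1), np.float64(1.5), np.float64(17.4)]
toplow [np.float64(42.4), np.float64(1.9), np.float64(90.7)]
tipL26 [np.float64(58.0), np.float64(1.9), np.float64(63.9)]
tipLopen [np.float64(31.6), np.float64(2.1), np.float64(48.6)]
tipLout [np.float64(18.6), np.float64(2.2), np.float64(41.1)]
body [np.float64(-28.5), np.float64(2.5), np.float64(49.5)]
[-0.31  0.29 -0.58  2.02  0.91  0.74 -1.56]
```

View pics/s12.png

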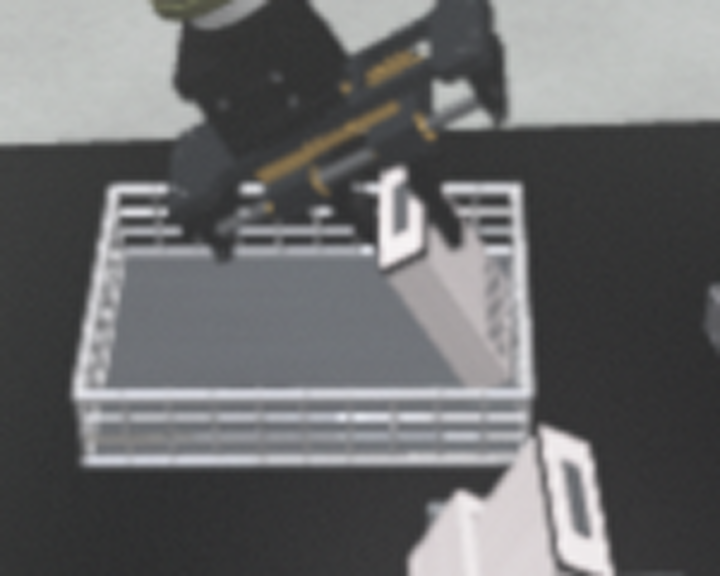

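View pics/w12.png

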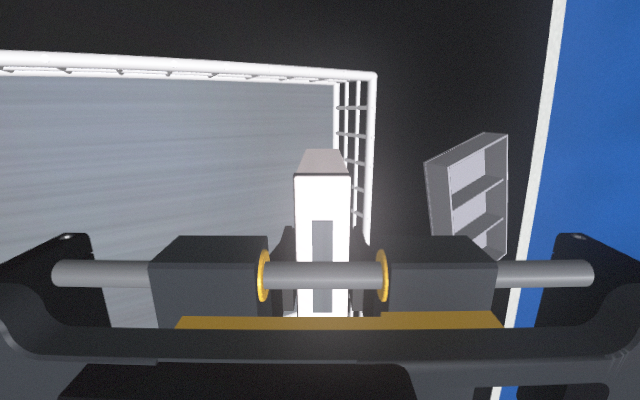

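The foot edge is on the floor at z ≈ 4 mm, with 14 N of contact. Still gripping, I'll pivot the module about that edge towards 45°, compensating so the foot stays put.

```bash
python3 -m handwheel '[{"rx":0,"ry":0,"rz":0,"dx":0,"dy":-0.03,"dz":0,"gripper":20},{"rx":0.5,"ry":0,"rz":0,"dx":0,"dy":-0.013,"dz":-0.042,"gripper":20},{"rx":0.5,"ry":0,"rz":0,"dx":0,"dy":-0.013,"dz":-0.042,"gripper":20},{"rx":0,"ry":0,"rz":0,"dx":0,"dy":0,"dz":0,"gripper":20}]'
python3 - <<'E'
from h import *
pts_b(PT); print(axes()[1][:,1].round(3))
E
python3 -m handwheel '[{"rx":0.5,"ry":0,"rz":0,"dx":0,"dy":-0.013,"dz":-0.042,"gripper":20},{"rx":0.5,"ry":0,"rz":0,"dx":0,"dy":-0.013,"dz":-0.042,"gripper":20},{"rx":0,"ry":0,"rz":0,"dx":0,"dy":0,"dz":0,"gripper":20}]'
python3 - <<'E'
from h import *
pts_b(PT); print(axes()[1][:,1].round(3))
E
```

```text
t: 15.3
tool_pos: [0.5405, 0.3094, 0.0428]
orientation: [0.315, -0.336, 0.647, -0.608]
force: [2.2, -1.7, 2.5]
finger_gap: 0.0256
footlow [np.float64(91.9), np.float64(1.5), np.float64(4.3)]
footfar [np.float64(113.1), np.float64(1.4), np.float64(19.3)]
toplow [np.float64(34.2), np.float64(1.8), np.float64(86.0)]
tipL26 [np.float64(52.1), np.float64(1.7), np.float64(60.7)]
tipLopen [np.float64(27.2), np.float64(1.8), np.float64(43.1)]
tipLout [np.float64(14.9), np.float64(1.9), np.float64(34.4)]
body [np.float64(-32.8), np.float64(2.1), np.float64(38.7)]
[ 0.575 -0.036 -0.817]
t: 15.6
tool_pos: [0.5374, 0.3096, 0.0416]
orientation: [0.289, -0.307, 0.661, -0.621]
force: [2.1, -0.6, 2.7]
finger_gap: 0.0255
footlow [np.float64(92.0), np.float64(1.4), np.float64(4.2)]
footfar [np.float64(111.8), np.float64(1.3), np.float64(21.0)]
toplow [np.float64(27.5), np.float64(1.8), np.float64(80.7)]
tipL26 [np.float64(47.5), np.float64(1.7), np.float64(57.0)]
tipLopen [np.float64(24.2), np.float64(1.8), np.float64(37.3)]
tipLout [np.float64(12.7), np.float64(1.9), np.float64(27.6)]
body [np.float64(-35.2), np.float64(2.2), np.float64(27.8)]
[ 0.643 -0.041 -0.765]
```

```bash
python3 - <<'E'
from h import *
S=camera_params("side"); s,M=axes(); t=s["tool_pos"]
im=capture("side"); c=cv2.resize(im[80:200,220:370],None,fx=4.8,fy=4.8,interpolation=cv2.INTER_CUBIC)
for (x,y,z),col in (((-37,-62,-95),(0,0,255)),((37,-62,-95),(0,255,255)),((9.5,-31,-13),(0,255,0)),((46,38,-13),(255,0,0)),((46,-62,-13),(255,0,255))):
    p=(proj([t+M@np.array([x,y,z])/1000],S)[0]-[220,80]+.5)*4.8; cv2.circle(c,tuple(int(v) for v in p),3,col,-1)
cv2.imwrite("pics/s13.png",c)
E
```

```text
(no output)
```

View pics/s13.png

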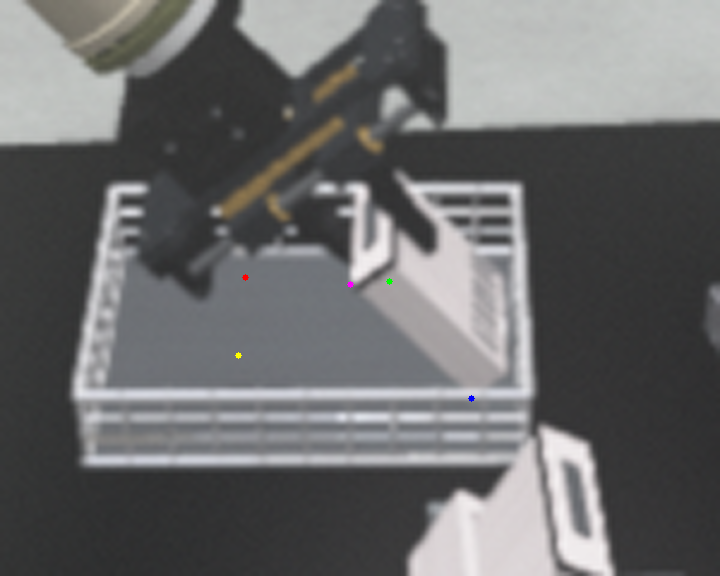

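The model points match the module: magenta is on its top corner and blue is near its foot. The gripper bracket ends at (205,295), farther back than the conservative body corner. I'll pivot 7.5° more.

```bash
python3 -m handwheel '[{"rx":0.5,"ry":0,"rz":0,"dx":0,"dy":-0.013,"dz":-0.042,"gripper":20},{"rx":0.5,"ry":0,"rz":0,"dx":0,"dy":-0.013,"dz":-0.042,"gripper":20},{"rx":0,"ry":0,"rz":0,"dx":0,"dy":0,"dz":0,"gripper":20}]'
python3 -m handwheel '[{"rx":0.5,"ry":0,"rz":0,"dx":0,"dy":-0.013,"dz":-0.042,"gripper":20},{"rx":0,"ry":0,"rz":0,"dx":0,"dy":0,"dz":0,"gripper":20}]'
python3 - <<'E'
from h import *
pts_b(PT); s,M=axes();print(M[:,1].round(3),s["q"].round(2))
im=capture("side"); cv2.imwrite("pics/s14.png",cv2.resize(im[80:200,220:370],None,fx=4.8,fy=4.8,interpolation=cv2.INTER_CUBIC))
E
```

```text
t: 15.95
tool_pos: [0.5343, 0.3095, 0.0401]
orientation: [0.261, -0.278, 0.674, -0.632]
force: [3.1, -1.1, 4.5]
finger_gap: 0.0256
t: 16.15
tool_pos: [0.5329, 0.3094, 0.0392]
orientation: [0.248, -0.264, 0.68, -0.637]
force: [4.0, -1.2, 4.3]
finger_gap: 0.026
footlow [np.float64(92.2), np.float64(0.9), np.float64(4.0)]
footfar [np.float64(109.7), np.float64(0.8), np.float64(23.2)]
toplow [np.float64(18.4), np.float64(1.5), np.float64(71.5)]
tipL26 [np.float64(41.3), np.float64(1.3), np.float64(50.6)]
tipLopen [np.float64(20.7), np.float64(1.5), np.float64(28.0)]
tipLout [np.float64(10.6), np.float64(1.6), np.float64(17.0)]
body [np.float64(-36.9), np.float64(1.9), np.float64(11.0)]
[ 0.736 -0.048 -0.675] [-0.54  0.32 -0.52  2.21  1.47  0.86 -2.23]
```

View pics/s14.png

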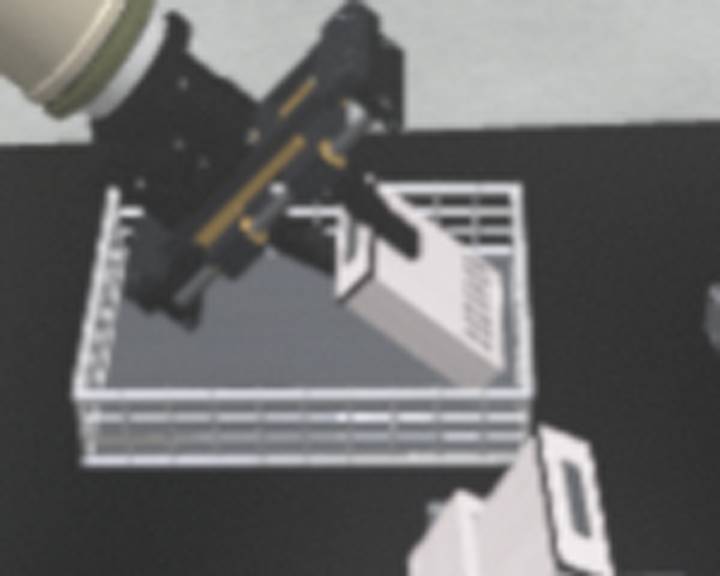

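The module is at 42.5° and still gripped, with its foot edge on the floor. I'll now open slowly so the module follows the lower finger down.

```bash
python3 -m handwheel '[{"rx":0,"ry":0,"rz":0,"dx":0,"dy":0,"dz":0,"gripper":32},{"rx":0,"ry":0,"rz":0,"dx":0,"dy":0,"dz":0,"gripper":36},{"rx":0,"ry":0,"rz":0,"dx":0,"dy":0,"dz":0,"gripper":40},{"rx":0,"ry":0,"rz":0,"dx":0,"dy":0,"dz":0,"gripper":44},{"rx":0,"ry":0,"rz":0,"dx":0,"dy":0,"dz":0,"gripper":48},{"rx":0,"ry":0,"rz":0,"dx":0,"dy":0,"dz":0,"gripper":52},{"rx":0,"ry":0,"rz":0,"dx":0,"dy":0,"dz":0,"gripper":56},{"rx":0,"ry":0,"rz":0,"dx":0,"dy":0,"dz":0,"gripper":60}]'
python3 - <<'E'
from h import *
im=capture("side"); cv2.imwrite("pics/s15.png",cv2.resize(im[80:200,220:370],None,fx=4.8,fy=4.8,interpolation=cv2.INTER_CUBIC))
cv2.imwrite("pics/w15.png",capture("wrist"))
E
```

```text
t: 17.0
tool_pos: [0.5321, 0.3097, 0.0387]
orientation: [0.247, -0.264, 0.68, -0.638]
force: [-0.1, -0.3, -1.6]
finger_gap: 0.0496
```

View pics/s15.png

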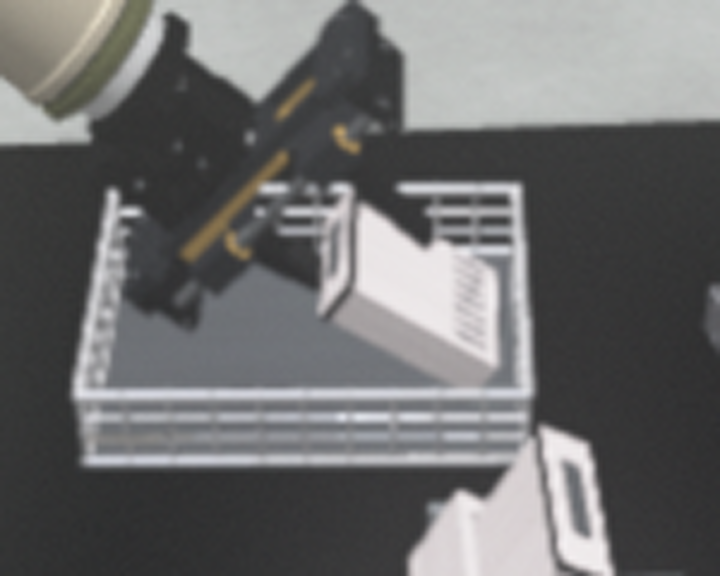

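View pics/w15.png

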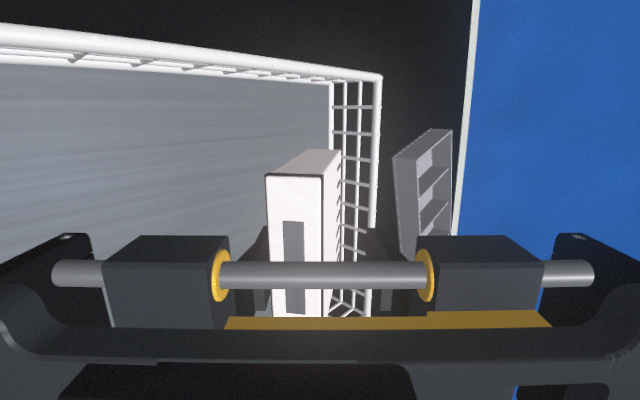

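The module follows and rests on the lower finger; in the side view its top edge is now at crop (320,315). I'll continue opening.

```bash
python3 -m handwheel '[{"rx":0,"ry":0,"rz":0,"dx":0,"dy":0,"dz":0,"gripper":64},{"rx":0,"ry":0,"rz":0,"dx":0,"dy":0,"dz":0,"gripper":68},{"rx":0,"ry":0,"rz":0,"dx":0,"dy":0,"dz":0,"gripper":72},{"rx":0,"ry":0,"rz":0,"dx":0,"dy":0,"dz":0,"gripper":76},{"rx":0,"ry":0,"rz":0,"dx":0,"dy":0,"dz":0,"gripper":80},{"rx":0,"ry":0,"rz":0,"dx":0,"dy":0,"dz":0,"gripper":84},{"rx":0,"ry":0,"rz":0,"dx":0,"dy":0,"dz":0,"gripper":88},{"rx":0,"ry":0,"rz":0,"dx":0,"dy":0,"dz":0,"gripper":92},{"rx":0,"ry":0,"rz":0,"dx":0,"dy":0,"dz":0,"gripper":96},{"rx":0,"ry":0,"rz":0,"dx":0,"dy":0,"dz":0,"gripper":98}]'
python3 - <<'E'
from h import *
im=capture("side"); cv2.imwrite("pics/s16.png",cv2.resize(im[80:200,220:370],None,fx=4.8,fy=4.8,interpolation=cv2.INTER_CUBIC))
pts_b(PT); print(axes()[0]["force"],axes()[0]["q"].round(2))
E
```

```text
t: 18.1
tool_pos: [0.5321, 0.3097, 0.0387]
orientation: [0.247, -0.264, 0.68, -0.638]
force: [-0.4, 0.8, -0.7]
finger_gap: 0.0836
footlow [np.float64(91.4), np.float64(1.3), np.float64(3.5)]
footfar [np.float64(109.0), np.float64(1.1), np.float64(22.7)]
toplow [np.float64(17.7), np.float64(1.7), np.float64(71.0)]
tipL26 [np.float64(40.5), np.float64(1.6), np.float64(50.1)]
tipLopen [np.float64(19.9), np.float64(1.7), np.float64(27.6)]
tipLout [np.float64(9.8), np.float64(1.8), np.float64(16.5)]
body [np.float64(-37.7), np.float64(2.1), np.float64(10.5)]
[ 0.12570592  0.53510127 -1.35611472] [-0.54  0.32 -0.52  2.21  1.47  0.86 -2.24]
```

View pics/s16.png

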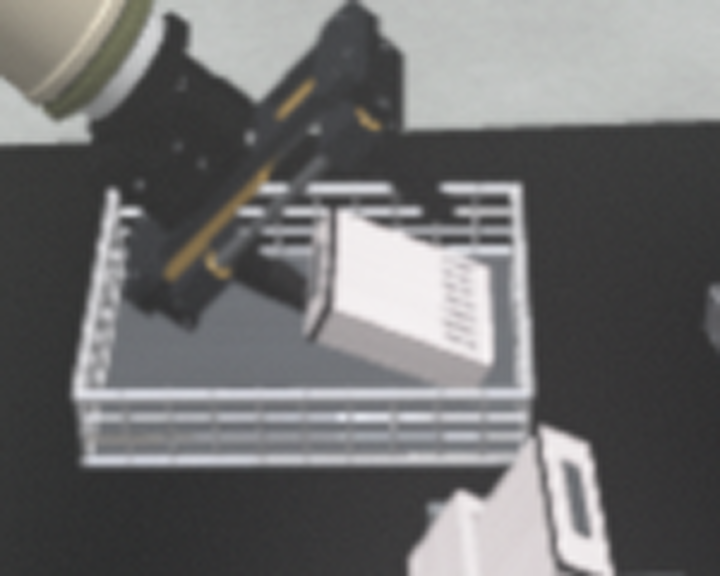

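The module now rests on the lower finger at about 25°. Next I'll steepen the tool to about 65° about the contact edge, so the fingertip can reach near the floor.

```bash
python3 -m handwheel '[{"rx":-0.5,"ry":0,"rz":0,"dx":0,"dy":0.044,"dz":-0.064,"gripper":100},{"rx":-0.5,"ry":0,"rz":0,"dx":0,"dy":0.044,"dz":-0.064,"gripper":100},{"rx":-0.5,"ry":0,"rz":0,"dx":0,"dy":0.044,"dz":-0.064,"gripper":100},{"rx":-0.5,"ry":0,"rz":0,"dx":0,"dy":0.044,"dz":-0.064,"gripper":100},{"rx":-0.5,"ry":0,"rz":0,"dx":0,"dy":0.044,"dz":-0.064,"gripper":100},{"rx":0,"ry":0,"rz":0,"dx":0,"dy":0,"dz":0,"gripper":100}]'
python3 - <<'E'
from h import *
g=axes()[0]["finger_gap"]*500
pts_b({"A":(-57.5,-g),"tipin":(-31,-g),"tipout":(-31,-g-12),"tipup":(-31,g),"body":(-62,-95)}); print(g*2,axes()[0]["force"],axes()[0]["q"].round(2),axes()[1][:,1].round(3))
im=capture("side"); cv2.imwrite("pics/s17.png",cv2.resize(im[80:200,220:370],None,fx=4.8,fy=4.8,interpolation=cv2.INTER_CUBIC))
E
```

```text
t: 18.75
tool_pos: [0.5296, 0.3096, 0.0242]
orientation: [0.315, -0.337, 0.647, -0.607]
force: [-0.9, -0.2, -0.5]
finger_gap: 0.087
A [np.float64(1.1), np.float64(1.7), np.float64(46.3)]
tipin [np.float64(16.3), np.float64(1.6), np.float64(24.6)]
tipout [np.float64(6.5), np.float64(1.7), np.float64(17.7)]
tipup [np.float64(87.5), np.float64(0.9), np.float64(74.6)]
body [np.float64(-43.7), np.float64(2.1), np.float64(20.4)]
87.00195764760431 [-0.88282656 -0.22812878 -0.50454648] [-0.41  0.3  -0.54  2.11  1.12  0.73 -1.83] [ 0.573 -0.036 -0.819]
```

View pics/s17.png

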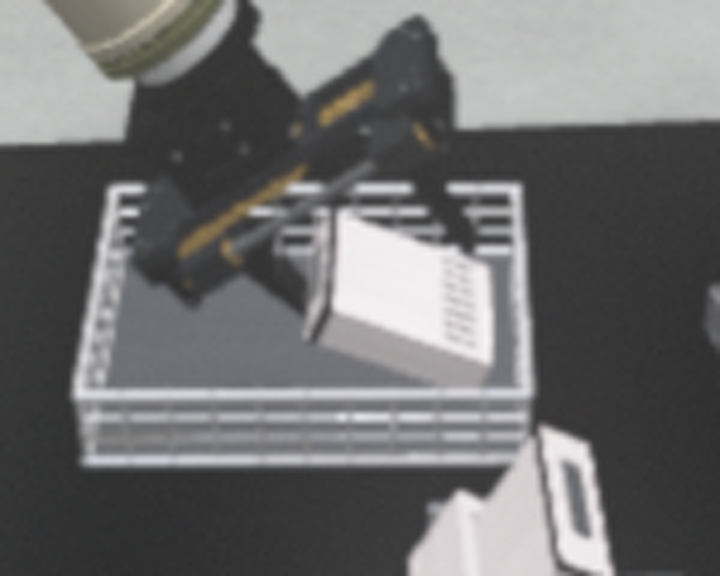

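The module hasn't moved while the tool steepened. I'll go 7.5° more, then lower by about 13 mm.

```bash
python3 -m handwheel '[{"rx":-0.5,"ry":0,"rz":0,"dx":0,"dy":0.044,"dz":-0.064,"gripper":100},{"rx":-0.5,"ry":0,"rz":0,"dx":0,"dy":0.044,"dz":-0.064,"gripper":100},{"rx":-0.5,"ry":0,"rz":0,"dx":0,"dy":0.044,"dz":-0.064,"gripper":100},{"rx":0,"ry":0,"rz":0,"dx":0,"dy":0.05,"dz":-0.043,"gripper":100},{"rx":0,"ry":0,"rz":0,"dx":0,"dy":0.05,"dz":-0.043,"gripper":100},{"rx":0,"ry":0,"rz":0,"dx":0,"dy":0.05,"dz":-0.043,"gripper":100},{"rx":0,"ry":0,"rz":0,"dx":0,"dy":0,"dz":0,"gripper":100}]'
python3 - <<'E'
from h import *
g=axes()[0]["finger_gap"]*500
pts_b({"A":(-57.5,-g),"tipin":(-31,-g),"tipout":(-31,-g-12),"tipup":(-31,g),"body":(-62,-95)}); print(g*2,axes()[0]["force"],axes()[0]["q"].round(2),axes()[1][:,1].round(3))
im=capture("side"); cv2.imwrite("pics/s18.png",cv2.resize(im[80:200,220:370],None,fx=4.8,fy=4.8,interpolation=cv2.INTER_CUBIC))
E
```

```text
t: 19.5
tool_pos: [0.5224, 0.3102, 0.0065]
orientation: [0.355, -0.378, 0.623, -0.585]
force: [-0.9, -0.6, -1.6]
finger_gap: 0.0871
A [np.float64(-2.8), np.float64(1.7), np.float64(37.4)]
tipin [np.float64(9.5), np.float64(1.6), np.float64(13.9)]
tipout [np.float64(-1.2), np.float64(1.7), np.float64(8.3)]
tipup [np.float64(86.7), np.float64(1.2), np.float64(54.1)]
body [np.float64(-50.5), np.float64(2.0), np.float64(17.6)]
87.06809642631063 [-0.88253184 -0.63031585 -1.63340821] [-0.33  0.33 -0.57  2.05  0.92  0.71 -1.6 ] [ 0.461 -0.029 -0.887]
```

View pics/s18.png

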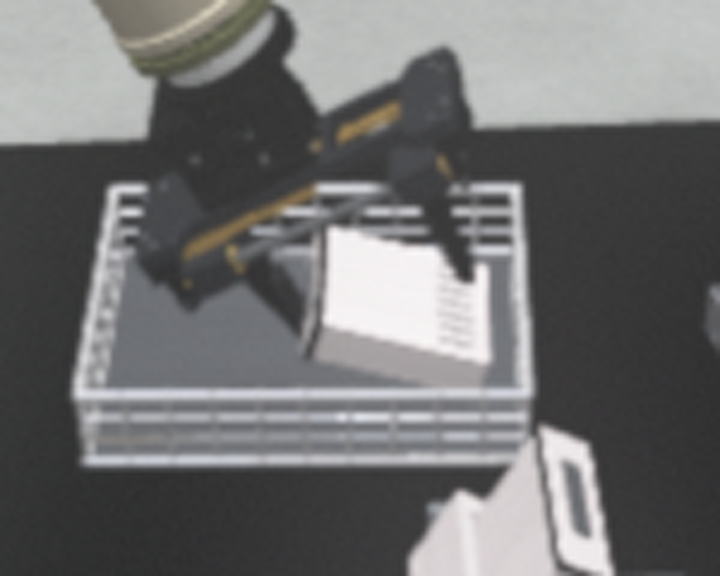

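```bash
python3 -m handwheel '[{"rx":0,"ry":0,"rz":0,"dx":0,"dy":0.005,"dz":-0.045,"gripper":100},{"rx":0,"ry":0,"rz":0,"dx":0,"dy":0.005,"dz":-0.045,"gripper":100},{"rx":0,"ry":0,"rz":0,"dx":0,"dy":-0.017,"dz":-0.033,"gripper":100},{"rx":0,"ry":0,"rz":0,"dx":0,"dy":-0.017,"dz":-0.033,"gripper":100},{"rx":0,"ry":0,"rz":0,"dx":0,"dy":-0.017,"dz":-0.033,"gripper":100},{"rx":0,"ry":0,"rz":0,"dx":0,"dy":-0.017,"dz":-0.033,"gripper":100},{"rx":0,"ry":0,"rz":0,"dx":0,"dy":-0.017,"dz":-0.033,"gripper":100},{"rx":0,"ry":0,"rz":0,"dx":0,"dy":-0.017,"dz":-0.033,"gripper":100},{"rx":0,"ry":0,"rz":0,"dx":0,"dy":0,"dz":0,"gripper":100}]'
python3 - <<'E'
from h import *
g=axes()[0]["finger_gap"]*500
pts_b({"tipin":(-31,-g),"tipout":(-31,-g-12),"tipup":(-31,g)}); print(g*2,axes()[0]["force"])
im=capture("side"); cv2.imwrite("pics/s19.png",cv2.resize(im[80:200,220:370],None,fx=4.8,fy=4.8,interpolation=cv2.INTER_CUBIC))
E
```

```text
t: 20.45
tool_pos: [0.5111, 0.3111, 0.0052]
orientation: [0.354, -0.378, 0.624, -0.585]
force: [-0.8, 0.2, -2.1]
finger_gap: 0.0869
tipin [np.float64(-1.7), np.float64(1.9), np.float64(12.6)]
tipout [np.float64(-12.4), np.float64(2.0), np.float64(7.1)]
tipup [np.float64(75.3), np.float64(1.4), np.float64(52.8)]
86.89774896540725 [-0.84691362  0.16937512 -2.1085946 ]
```

View pics/s19.png

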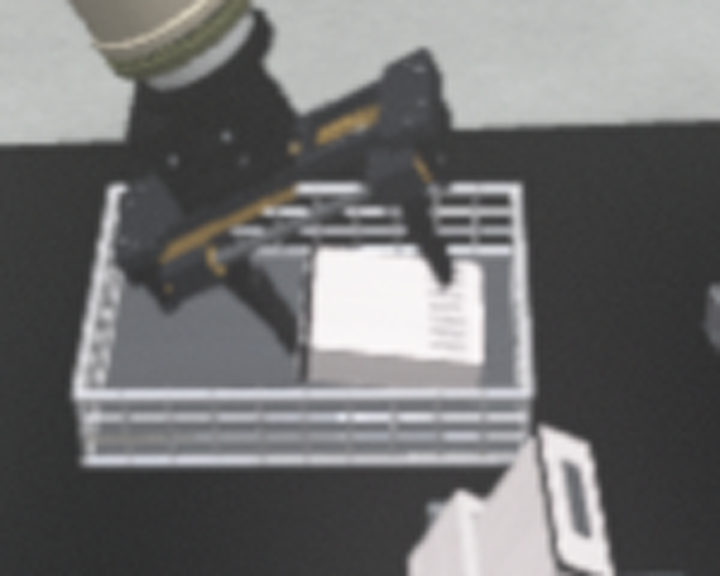

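Force is −2 N: the finger still carries half the weight, and the top edge is nearly down. I'll continue withdrawing.

```bash
python3 -m handwheel '[{"rx":0,"ry":0,"rz":0,"dx":0,"dy":0.01,"dz":-0.03,"gripper":100},{"rx":0,"ry":0,"rz":0,"dx":0,"dy":0.01,"dz":-0.03,"gripper":100},{"rx":0,"ry":0,"rz":0,"dx":0,"dy":-0.012,"dz":-0.022,"gripper":100},{"rx":0,"ry":0,"rz":0,"dx":0,"dy":-0.012,"dz":-0.022,"gripper":100},{"rx":0,"ry":0,"rz":0,"dx":0,"dy":0,"dz":0,"gripper":100}]'
python3 -m handwheel '[{"rx":0,"ry":0,"rz":0,"dx":0,"dy":-0.012,"dz":-0.022,"gripper":100},{"rx":0,"ry":0,"rz":0,"dx":0,"dy":-0.012,"dz":-0.022,"gripper":100},{"rx":0,"ry":0,"rz":0,"dx":0,"dy":0,"dz":0,"gripper":100}]'
python3 - <<'E'
from h import *
g=axes()[0]["finger_gap"]*500
pts_b({"tipin":(-31,-g),"tipout":(-31,-g-12),"tipup":(-31,g)}); print(g*2,axes()[0]["force"])
im=capture("side"); cv2.imwrite("pics/s20.png",cv2.resize(im[80:200,220:370],None,fx=4.8,fy=4.8,interpolation=cv2.INTER_CUBIC))
E
```

```text
t: 21.0
tool_pos: [0.5078, 0.3115, 0.0038]
orientation: [0.354, -0.378, 0.624, -0.585]
force: [-0.4, 0.4, -0.1]
finger_gap: 0.0868
t: 21.3
tool_pos: [0.5056, 0.3115, 0.0037]
orientation: [0.354, -0.378, 0.624, -0.585]
force: [-1.2, -1.1, -0.4]
finger_gap: 0.0869
tipin [np.float64(-7.3), np.float64(2.0), np.float64(11.0)]
tipout [np.float64(-17.9), np.float64(2.0), np.float64(5.5)]
tipup [np.float64(69.7), np.float64(1.4), np.float64(51.2)]
86.87127523486281 [-1.16351344 -1.09845612 -0.38703764]
```

View pics/s20.png

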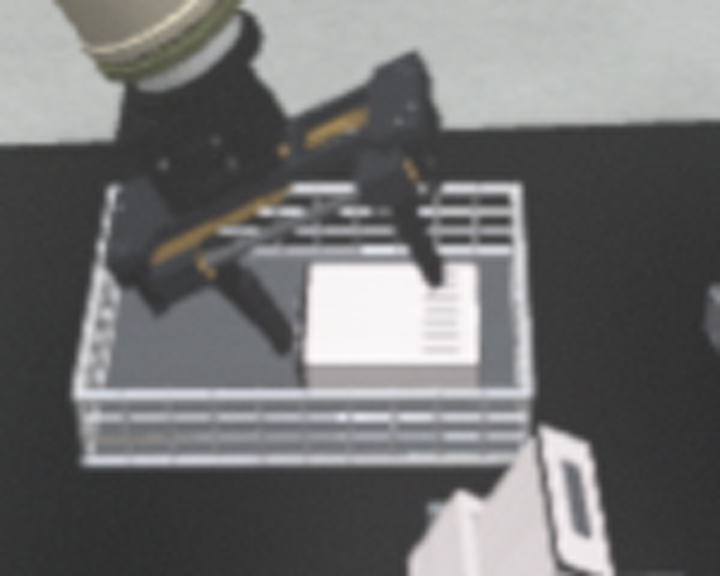

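The module now lies flat with its top face level, and the force is about 0, so the finger is free. I'll retract along the tool axis and then check flatness.

```bash
python3 -m handwheel '[{"rx":0,"ry":0,"rz":0,"dx":0,"dy":-0.05,"dz":-0.1,"gripper":100},{"rx":0,"ry":0,"rz":0,"dx":0,"dy":-0.3,"dz":0,"gripper":100},{"rx":0,"ry":0,"rz":0,"dx":0,"dy":-0.6,"dz":0,"gripper":100},{"rx":0,"ry":0,"rz":0,"dx":0,"dy":-0.9,"dz":0,"gripper":100},{"rx":0,"ry":0,"rz":0,"dx":0,"dy":-0.9,"dz":0,"gripper":60},{"rx":0,"ry":0,"rz":0,"dx":0,"dy":-0.9,"dz":0,"gripper":40},{"rx":-0.9,"ry":0,"rz":0,"dx":0,"dy":0,"dz":0,"gripper":0},{"rx":-0.9,"ry":0,"rz":0,"dx":0,"dy":0,"dz":0,"gripper":0},{"rx":-0.9,"ry":0,"rz":0,"dx":0,"dy":0,"dz":0,"gripper":0},{"rx":-0.9,"ry":0,"rz":0,"dx":0,"dy":0,"dz":0,"gripper":0},{"rx":-0.9,"ry":0,"rz":0,"dx":0,"dy":0,"dz":0,"gripper":0},{"rx":-0.9,"ry":0,"rz":0,"dx":0,"dy":0,"dz":0,"gripper":0}]'
python3 - <<'E'
from h import *
im=capture("side"); cv2.imwrite("pics/s21.png",im); cv2.imwrite("pics/s21c.png",cv2.resize(im[100:190,220:350],None,fx=5.5,fy=5.5,interpolation=cv2.INTER_CUBIC))
cv2.imwrite("pics/w21.png",capture("wrist"))
togo([.4415,-.0725,.12],Rtool(0,0)); print(axes()[0]["q"].round(2))
E
```

```text
t: 22.55
tool_pos: [0.4345, 0.316, 0.1314]
orientation: [0.482, -0.514, 0.517, -0.486]
force: [0.4, 0.1, 0.5]
finger_gap: 0.0308
t 22.65 pos [0.4363 0.3148 0.1306] F [ 1.  -0.4 -0.1] gap 0.0232
shift units [9.652 0.263 0.783] turn units [-0.085 -0.777 -0.007]
[-0.17  0.24 -0.61  1.75  0.15  1.19 -0.89]
```

View pics/s21c.png

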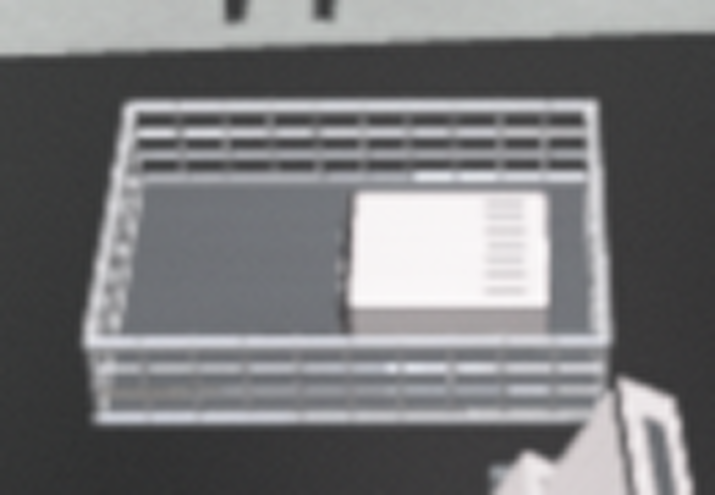

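The picture-viewing limit has been reached, so I'll measure by numbers from here on. The last side crop showed the module flat on the basket floor: its broad face spans (350–548, 192–308) with level edges. Next I'll go over to the button with the gripper closed.

```bash
python3 -m handwheel '[{"rx":0,"ry":0,"rz":0,"dx":0.3,"dy":-0.5,"dz":0,"gripper":0},{"rx":0,"ry":-0.1,"rz":0,"dx":0.8,"dy":-0.3,"dz":0,"gripper":0},{"rx":0,"ry":-0.1,"rz":0,"dx":0.9,"dy":0,"dz":0,"gripper":0},{"rx":0,"ry":-0.1,"rz":0,"dx":0.9,"dy":0,"dz":0,"gripper":0},{"rx":0,"ry":-0.1,"rz":0,"dx":0.9,"dy":0,"dz":0.1,"gripper":0},{"rx":0,"ry":-0.1,"rz":0,"dx":0.9,"dy":0,"dz":0.1,"gripper":0},{"rx":0,"ry":-0.1,"rz":0,"dx":0.9,"dy":0,"dz":0.1,"gripper":0},{"rx":0,"ry":-0.1,"rz":0,"dx":0.9,"dy":0,"dz":0.1,"gripper":0},{"rx":0,"ry":-0.1,"rz":0,"dx":0.9,"dy":0,"dz":0,"gripper":0},{"rx":0,"ry":0,"rz":0,"dx":0.9,"dy":0,"dz":0,"gripper":0},{"rx":0,"ry":0,"rz":0,"dx":0.8,"dy":0,"dz":0,"gripper":0},{"rx":0,"ry":0,"rz":0,"dx":0.3,"dy":0,"dz":0,"gripper":0}]'
python3 - <<'E'
from h import *
togo([.4415,-.0725,.12],Rtool(0,-np.pi/2)); print(axes()[0]["q"].round(2))
E
```

```text
t: 23.85
tool_pos: [0.4398, -0.0629, 0.1628]
orientation: [-0.498, 0.496, -0.502, 0.503]
force: [0.4, 0.1, -0.6]
finger_gap: 0.0003
t 23.85 pos [ 0.4398 -0.0629  0.1628] F [ 0.4  0.1 -0.6] gap 0.0003
shift units [0.238 1.072 0.031] turn units [-0.111 18.029 -0.078]
[ 0.3  -0.04 -0.25  1.95 -0.01  1.22  0.05]
```

```bash
python3 -m handwheel '[{"rx":0,"ry":1,"rz":0,"dx":0.2,"dy":0,"dz":0,"gripper":0},{"rx":0,"ry":1,"rz":0,"dx":0,"dy":0,"dz":0,"gripper":0},{"rx":0,"ry":1,"rz":0,"dx":0,"dy":0,"dz":0,"gripper":0},{"rx":0,"ry":1,"rz":0,"dx":0,"dy":0,"dz":0,"gripper":0},{"rx":0,"ry":1,"rz":0,"dx":0,"dy":0,"dz":0,"gripper":0},{"rx":0,"ry":1,"rz":0,"dx":0,"dy":0,"dz":0,"gripper":0},{"rx":0,"ry":1,"rz":0,"dx":0,"dy":0,"dz":0,"gripper":0},{"rx":0,"ry":1,"rz":0,"dx":0,"dy":0,"dz":0,"gripper":0},{"rx":0,"ry":1,"rz":0,"dx":0,"dy":0,"dz":0,"gripper":0},{"rx":0,"ry":1,"rz":0,"dx":0,"dy":0,"dz":0,"gripper":0},{"rx":0,"ry":1,"rz":0,"dx":0,"dy":0,"dz":0,"gripper":0},{"rx":0,"ry":1,"rz":0,"dx":0,"dy":0,"dz":0,"gripper":0}]' && python3 -m handwheel '[{"rx":0,"ry":1,"rz":0,"dx":0,"dy":0,"dz":0,"gripper":0},{"rx":0,"ry":1,"rz":0,"dx":0,"dy":0,"dz":0,"gripper":0},{"rx":0,"ry":1,"rz":0,"dx":0,"dy":0,"dz":0,"gripper":0},{"rx":0,"ry":1,"rz":0,"dx":0,"dy":0,"dz":0,"gripper":0},{"rx":0,"ry":1,"rz":0,"dx":0,"dy":0,"dz":0,"gripper":0},{"rx":0,"ry":1,"rz":0,"dx":0,"dy":0,"dz":0,"gripper":0},{"rx":0,"ry":0,"rz":0,"dx":0,"dy":0,"dz":0,"gripper":0}]'
python3 - <<'E'
from h import *
togo([.4415,-.0725,.06],Rtool(0,-np.pi/2)); print(axes()[0]["q"].round(2))
# numeric check of button centre: white blob near expected in side view and top view
for n in("side","top"):
    cp=camera_params(n); im=capture(n); cv2.imwrite(f"pics/{n}30.png",im)
    for w in ([.4415,-.0725,.05],[.447,.039,.038],[.447,-.177,.038]):
        p=proj([w],cp)[0]; x,y=int(p[0]),int(p[1]); c=im[y-9:y+10,x-9:x+10].astype(int)
        m=(c.min(2)>185); ys,xs=np.nonzero(m)
        print(n,w,p.round(1),"n",m.sum(), (xs.mean()+x-9, ys.mean()+y-9) if m.sum() else None)
E
```

```text
t: 25.05
tool_pos: [0.4404, -0.0671, 0.1629]
orientation: [0.181, -0.681, 0.684, -0.188]
force: [0.2, 0.6, 0.6]
finger_gap: 0.0001
t: 25.75
tool_pos: [0.4404, -0.0672, 0.1629]
orientation: [-0.002, -0.707, 0.707, -0.006]
force: [-0.0, -0.8, -0.2]
finger_gap: 0.0007
t 25.75 pos [ 0.4404 -0.0672  0.1629] F [-0.  -0.8 -0.2] gap 0.0007
shift units [1.000e-03 2.574e+00 1.310e-01] turn units [-0.007  0.065 -0.118]
[ 0.33 -0.04 -0.27  1.94 -0.01  1.22 -1.5 ]
side [0.4415, -0.0725, 0.05] [279. 249.] n 133 (np.float64(279.5263157894737), np.float64(251.30827067669173))
side [0.447, 0.039, 0.038] [280.6 214.7] n 104 (np.float64(280.88461538461536), np.float64(214.64423076923077))
side [0.447, -0.177, 0.038] [283.5 294.5] n 166 (np.float64(283.9578313253012), np.float64(294.7590361445783))
top [0.4415, -0.0725, 0.05] [353.2 227. ] n 149 (np.float64(356.80536912751677), np.float64(226.95302013422818))
top [0.447, 0.039, 0.038] [312.3 224.5] n 130 (np.float64(310.46923076923076), np.float64(223.30769230769232))
top [0.447, -0.177, 0.038] [390.8 226.1] n 361 (np.float64(390.0), np.float64(226.0))
```

```bash
python3 -m handwheel '[{"rx":0,"ry":0.06,"rz":-0.1,"dx":-0.03,"dy":0.4,"dz":0.13,"gripper":0},{"rx":0,"ry":0,"rz":0,"dx":0,"dy":0.7,"dz":0,"gripper":0},{"rx":0,"ry":0,"rz":0,"dx":0,"dy":0.7,"dz":0,"gripper":0},{"rx":0,"ry":0,"rz":0,"dx":0,"dy":0.7,"dz":0,"gripper":0},{"rx":0,"ry":0,"rz":0,"dx":0,"dy":0.5,"dz":0,"gripper":0},{"rx":0,"ry":0,"rz":0,"dx":0,"dy":0.15,"dz":0,"gripper":0},{"rx":0,"ry":0,"rz":0,"dx":0,"dy":0,"dz":0,"gripper":0}]'
python3 - <<'E'
from h import *
togo([.4415,-.0725,.019],Rtool(0,-np.pi/2)); print(axes()[0]["q"].round(2), axes()[1][:,1].round(3))
E
```

```text
t: 26.55
tool_pos: [0.4413, -0.0734, 0.036]
orientation: [-0.001, 0.707, -0.707, -0.0]
force: [0.0, -0.7, 0.9]
finger_gap: 0.0005
t 26.55 pos [ 0.4413 -0.0734  0.036 ] F [ 0.  -0.7  0.9] gap 0.0005
shift units [-0.005  0.426 -0.022] turn units [0.007 0.013 0.014]
[ 0.33  0.12 -0.27  2.07  0.04  0.95 -1.54] [-0.001  0.001 -1.   ]
```

```bash
python3 -m handwheel '[{"rx":0,"ry":0,"rz":0,"dx":0,"dy":0.15,"dz":0,"gripper":0},{"rx":0,"ry":0,"rz":0,"dx":0,"dy":0.12,"dz":0,"gripper":0},{"rx":0,"ry":0,"rz":0,"dx":0,"dy":0.05,"dz":0,"gripper":0},{"rx":0,"ry":0,"rz":0,"dx":0,"dy":0,"dz":0,"gripper":0}]'
python3 -m handwheel '[{"rx":0,"ry":0,"rz":0,"dx":0,"dy":0.05,"dz":0,"gripper":0},{"rx":0,"ry":0,"rz":0,"dx":0,"dy":0.05,"dz":0,"gripper":0},{"rx":0,"ry":0,"rz":0,"dx":0,"dy":0,"dz":0,"gripper":0}]'
python3 -m handwheel '[{"rx":0,"ry":0,"rz":0,"dx":0,"dy":0.05,"dz":0,"gripper":0},{"rx":0,"ry":0,"rz":0,"dx":0,"dy":0.05,"dz":0,"gripper":0},{"rx":0,"ry":0,"rz":0,"dx":0,"dy":0,"dz":0,"gripper":0}]'
```

```text
t: 26.95
tool_pos: [0.4422, -0.0735, 0.0243]
orientation: [0.0, 0.707, -0.707, 0.001]
force: [0.2, 0.7, -0.1]
finger_gap: 0.0002
t: 27.25
tool_pos: [0.442, -0.0735, 0.0201]
orientation: [0.0, 0.707, -0.707, 0.0]
force: [0.1, -0.2, 0.3]
finger_gap: 0.0003
t: 27.55
tool_pos: [0.4422, -0.0734, 0.0161]
orientation: [0.0, 0.707, -0.707, 0.001]
force: [0.2, -0.2, 0.7]
finger_gap: 0.0006
```

```bash
python3 -m handwheel '[{"rx":0,"ry":0,"rz":0,"dx":0,"dy":0.05,"dz":0,"gripper":0},{"rx":0,"ry":0,"rz":0,"dx":0,"dy":0,"dz":0,"gripper":0}]'
python3 -m handwheel '[{"rx":0,"ry":0,"rz":0,"dx":0,"dy":0.05,"dz":0,"gripper":0},{"rx":0,"ry":0,"rz":0,"dx":0,"dy":0,"dz":0,"gripper":0}]'
python3 -m handwheel '[{"rx":0,"ry":0,"rz":0,"dx":0,"dy":0.05,"dz":0,"gripper":0},{"rx":0,"ry":0,"rz":0,"dx":0,"dy":0,"dz":0,"gripper":0}]'
python3 - <<'E'
from h import *
# where is the white of button 1 now, vs. finger (dark) — side view
cp=camera_params("side"); im=capture("side"); cv2.imwrite("pics/side31.png",im)
p=proj([[.4415,-.0725,.05],[.4415,-.0725,.038]],cp); print(p)
g=im[236:262,266:296].min(2)
for r in range(0,26): print(236+r," ".join(f"{v//10:2d}" for v in g[r]))
E
```

```text
t: 27.75
tool_pos: [0.4422, -0.0735, 0.0141]
orientation: [0.0, 0.707, -0.707, 0.0]
force: [-0.5, 0.2, -1.1]
finger_gap: 0.0007
t: 27.95
tool_pos: [0.4421, -0.0735, 0.0121]
orientation: [0.0, 0.707, -0.707, 0.0]
force: [-0.5, 0.3, -0.5]
finger_gap: 0.0004
t: 28.15
tool_pos: [0.4421, -0.0734, 0.0101]
orientation: [0.0, 0.707, -0.707, 0.0]
force: [-0.5, 0.1, 0.1]
finger_gap: 0.0006
[[278.99373076 249.00514517]
 [279.28022964 252.86172628]]
236  6  6  6  5  5  5  5  5  5  5  5  5  5  5  5  5  5  5  5  5  5  6  6  7  7  7 10 11 11  9
237  6  6  5  5  5  5  5  5  5  5  5  5  5  5  5  5  5  5  5  5  5  6  6  7  7  7  9 11 11 10
238  6  6  6  5  5  5  5  5  5  5  5  5  5  6  6  6  6  6  6  6  6  6  7  7  7  7  8  9 10  9
239  6  6  6  6  6  6  6  6  6  6  6  6  6  6  6  6  6  6  6  7  7  7  7  7  7  7  7  7  8  8
240  6  6  6  6  6  6  6  6  6  6  6  7  6  6  7  7  6  6  7  7  7  7  7  7  7  7  7  7  7  7
241  6  6  6  6  6  6  6  6  6  6  6  6  7  7  6  7  7  7  7  7  7  7  7  7  7  7  7  7  7  7
242  6  6  6  6  6  6  6  6  6  6  6  6  6  7  7  7  7  7  7  7  7  7  7  7  7  7  7  7  7  7

[... 1085 characters left out ...]
  5  5  5  5  5  5  5  5  5  5  5  5  5  6
255  5  5  5  5  5  5  5  4  5  5  5  5  5  5  5  5  5  5  5  5  5  5  5  5  5  5  5  5  5  5
256  4  4  4  4  4  4  4  4  5  4  4  4  5  4  5  5  4  5  5  5  5  5  5  5  5  5  5  5  5  6
257  4  4  4  4  4  4  4  4  4  4  4  4  5  4  4  5  5  5  5  5  5  5  5  5  5  5  5  6  7  7
258  4  4  4  4  4  4  4  4  4  4  4  4  4  5  5  5  4  5  5  5  5  5  5  5  5  5  5  7  8  8
259  4  4  4  4  4  4  4  4  4  4  4  4  4  4  5  4  5  5  5  5  5  5  5  5  5  5  5  6  7  7
260  4  4  4  4  4  4  4  4  4  4  4  4  4  4  5  5  5  5  5  5  5  5  5  5  5  5  5  5  7  8
261  4  4  4  4  4  4  4  4  4  5  4  4  5  5  5  4  5  5  5  5  5  5  5  5  5  5  5  6  7  8
```

There's no contact force yet and the side view is blocked. I'll use the wrist camera numerically, comparing the white button's location with its prediction.

```bash
python3 - <<'E'
from h import *
np.set_printoptions(precision=1,suppress=True)
cp=camera_params("wrist"); im=capture("wrist"); cv2.imwrite("pics/w31.png",im)
c=np.array([.4415,-.0725])
for z in(.05,.038):
    P=[[c[0]+.011*np.cos(a),c[1]+.011*np.sin(a),z] for a in np.linspace(0,2*np.pi,9)[:8]]+[[*c,z]]
    print(z,proj(P,cp).tolist())
P=[[c[0]+i*.022,c[1]+j*.022,.034] for i in(-1,1) for j in(-1,1)]; print("housing",proj(P,cp).tolist())
s,M=axes(); print("tips", [proj([s["tool_pos"]+M@np.array([-.0095,y,0])],cp)[0].round(0).tolist() for y in(-.031,-.036,-.041,-.046)])
g=im[180:262:2,270:376:3].min(2)
for r in range(g.shape[0]): print(180+2*r," ".join(f"{v//10:2d}" for v in g[r]))
E
```

```text
0.05 [[318.618340983433, 231.07403284123922], [304.6017770321423, 236.4692507985822], [299.10826606765636, 249.23955252747106], [305.0845296695728, 261.67349224415415], [318.7811500965957, 266.7272810545481], [332.4334117790601, 261.6669011723476], [338.29804705968627, 249.22793312073225], [332.68608949851665, 236.45929671816458], [318.70079457868104, 249.24224117021984]]
0.038 [[318.86653681632316, 223.12414592623767], [305.7517739288572, 228.21484588816514], [300.5915754585484, 240.27936162542557], [306.17316846849997, 252.047101026476], [319.0097753211816, 256.8355486553943], [331.807184983508, 252.03949472927255], [337.29037942173795, 240.2666148139612], [332.02614235163657, 228.20433582046806], [318.93900744931335, 240.27919782323866]]
housing [[353.8774923521646, 269.4727813561281], [284.4284889950577, 269.4886137656157], [356.05100487638873, 203.24122265426064], [281.7076420696077, 203.27929101852607]]
tips [[320.0, 227.0], [320.0, 230.0], [320.0, 234.0], [320.0, 237.0]]
180 15 15 15 15 15 15 15 15 15 15 16 15 15 15 15  8  9 15 15 15 15 15 16 15 15 15 15 15 15 15 15 15 15 15 1
[... 3784 characters left out ...]
3  4  3  4  4  4  3  4  4  4
250  4  3  4  4  3  4  4  3  3  3  4  4  4  3  3  3  3  7  4  3  4  3  4  4  4  3  3  4  4  4  4  4  4  4  4  3
252  3  4  3  3  4  3  4  3  4  3  3  3  4  4  4  3  3  7  4  3  3  3  4  4  3  4  3  4  4  4  4  4  3  3  3  3
254  3  3  3  4  3  4  4  4  3  3  3  4  4  4  3  3  3  6  3  3  4  3  4  4  4  3  4  4  4  4  4  3  4  3  3  3
256  3  3  4  4  4  3  4  3  3  3  3  3  5  4  3  3  3  6  3  4  3  3  4  4  3  4  3  3  3  3  3  3  4  3  3  3
258  3  3  3  3  3  3  3  4  3  3  3  4  5  4  3  3  3  6  4  3  3  3  4  4  3  3  4  4  3  3  4  4  3  3  4  3
260  3  3  4  3  3  3  3  3  3  3  3  2  5  4  4  3  4  6  3  4  4  3  4  5  3  3  4  3  4  4  4  3  3  3  3  4
```

The wrist numbers put the button's top edge at row ~225, which is z ≈ 0.04. So the button seems to be moving under the tip already: it resists only while moving. I'll continue in about 1 mm steps until the end stop shows in the force.

```bash
python3 -m handwheel '[{"rx":0,"ry":0,"rz":0,"dx":0,"dy":0.03,"dz":0,"gripper":0}]'
python3 -m handwheel '[{"rx":0,"ry":0,"rz":0,"dx":0,"dy":0.03,"dz":0,"gripper":0}]'
python3 -m handwheel '[{"rx":0,"ry":0,"rz":0,"dx":0,"dy":0.03,"dz":0,"gripper":0}]'
python3 -m handwheel '[{"rx":0,"ry":0,"rz":0,"dx":0,"dy":0,"dz":0,"gripper":0}]'
```

```text
t: 28.35
tool_pos: [0.4422, -0.0735, 0.0092]
orientation: [0.0, 0.707, -0.707, 0.0]
force: [-0.8, 0.2, 2.0]
finger_gap: 0.0005
t: 28.45
tool_pos: [0.4421, -0.0735, 0.0079]
orientation: [0.0, 0.707, -0.707, 0.0]
force: [-1.8, 0.4, 6.4]
finger_gap: 0.0003
t: 28.55
tool_pos: [0.4423, -0.0735, 0.0076]
orientation: [-0.0, -0.707, 0.707, -0.0]
force: [-11.9, 0.8, 31.3]
finger_gap: 0.0005
t: 28.65
tool_pos: [0.4423, -0.0735, 0.0078]
orientation: [-0.0, -0.707, 0.707, -0.0]
force: [-7.9, 2.2, 20.7]
finger_gap: 0.0008
```

It hit the end stop at TCP z = 7.7 mm, i.e. tip ≈ 38.5 mm, which matches the pressed height of 38 mm. Now I'll raise the tool and check.

```bash
python3 -m handwheel '[{"rx":0,"ry":0,"rz":0,"dx":0,"dy":-0.1,"dz":0,"gripper":0},{"rx":0,"ry":0,"rz":0,"dx":0,"dy":-0.3,"dz":0,"gripper":0},{"rx":0,"ry":0,"rz":0,"dx":0,"dy":-0.8,"dz":0,"gripper":0},{"rx":0,"ry":0,"rz":0,"dx":0,"dy":-1,"dz":0,"gripper":0},{"rx":0,"ry":0,"rz":0,"dx":0,"dy":-1,"dz":0,"gripper":0},{"rx":0,"ry":0,"rz":0,"dx":0.5,"dy":-1,"dz":0,"gripper":0},{"rx":0,"ry":0,"rz":0,"dx":1,"dy":0,"dz":0,"gripper":0},{"rx":0,"ry":0,"rz":0,"dx":0,"dy":0,"dz":0,"gripper":0}]'
python3 - <<'E'
from h import *
cp=camera_params("side"); im=capture("side"); cv2.imwrite("pics/side40.png",im); a=cv2.imread("pics/side0.png")
for nm,c in (("mid",(281,250)),("y+",(282,216)),("y-",(285,297))):
    for lab,I in (("before",a),("now",im)):
        w=I[c[1]-13:c[1]+12,c[0]-13:c[0]+13].astype(int).min(2); m=w>185; ys,xs=np.nonzero(m); print(nm,lab,m.sum(),(xs.min()+c[0]-13,xs.max()+c[0]-13,ys.min()+c[1]-13,ys.max()+c[1]-13) if m.any() else None)
print("pred top edge rows popped/in:",proj([[.4415,-.0725,.05],[.4415,-.0725,.038]],cp).round(1).tolist())
for r in range(236,264): print(r," ".join(f"{v//10:2d}" for v in a[r,268:296].min(1))," | "," ".join(f"{v//10:2d}" for v in im[r,268:296].min(1)))
E
```

```text
t: 29.45
tool_pos: [0.3795, -0.0739, 0.1761]
orientation: [-0.001, -0.707, 0.707, -0.001]
force: [0.9, -0.1, -0.6]
finger_gap: 0.0008
mid before 128 (np.int64(273), np.int64(287), np.int64(245), np.int64(258))
mid now 128 (np.int64(273), np.int64(287), np.int64(248), np.int64(258))
y+ before 101 (np.int64(275), np.int64(287), np.int64(210), np.int64(219))
y+ now 103 (np.int64(275), np.int64(287), np.int64(210), np.int64(219))
y- before 165 (np.int64(277), np.int64(291), np.int64(288), np.int64(301))
y- now 165 (np.int64(277), np.int64(291), np.int64(288), np.int64(301))
pred top edge rows popped/in: [[279.0, 249.0], [279.3, 252.9]]
236 17 17 17 17 17 17 17 17 17 17 17 17 17 17 17 17 17 17 17 17 17 17 17 17 17 17 17 17  |  17 17 17 17 17 17 17 17 17 17 17 17 17 17 17 17 17 17 17 17 17 17 17 17 17 17 17 17
237 17 17 17 17 17 17 17 17 17 17 17 17 17 17 17 17 17 17 17 17 17 17 17 17 17 17 17 17  |  17 17 17 17 17 17 17 17 17 17 17 17 17 17 17 17 17 17 17 17 17 17 17 17 17 17 17 17
238 17 17 17 17 17 17 17 17 17 17 17 17 17 17 17 17 17 17 17 17 17 17 17 17 17 17 17 17  |  17 17 17 17 17 1
[... 3767 characters left out ...]
 17 13  8  6  6  5  6  6  8  9 11 11 11 10  9  8  7  6  6  6  6  6  7 11 13 14 14 14  |  17 13  8  5  5  5  6  7  8 10 11 11 11 11  9  8  7  6  6  6  6  6  7 11 13 14 14 14
261 17 13  7  6  5  6  6  6  6  6  6  6  6  6  6  6  6  6  6  6  6  6  7 13 16 16 16 16  |  17 13  8  6  5  6  6  6  6  6  6  7  6  6  6  6  6  6  6  6  6  6  7 13 16 17 17 17
262 16 13  8  6  6  6  6  6  6  6  6  6  6  6  6  6  6  6  6  6  6  6  7 13 16 17 17 17  |  17 13  8  6  6  6  6  6  6  6  6  6  6  6  6  6  6  6  6  6  6  6  7 13 16 17 17 17
263 16 13  7  5  5  5  5  5  5  6  5  5  5  5  5  5  5  5  5  6  5  6  7 13 16 17 17 17  |  17 13  7  5  5  5  5  5  5  6  5  5  6  5  6  6  5  6  5  6  6  5  7 13 16 17 17 17
```

```bash
python3 - <<'E'
from h import *
im=cv2.imread("pics/side40.png"); S=camera_params("side")
C={"mid":(.4425,-.0728),"y+":(.4480,.0385),"y-":(.4480,-.1775)}
for n,c in C.items():
    p=proj([[*c,.038]],S)[0]; up=proj([[*c,.05]],S)[0]; x=int(round(p[0])); 
    col=im[:,x-1:x+2].min(2).mean(1)
    r0=int(p[1])-9; seg=col[r0:r0+20]
    big=cv2.resize(seg.reshape(-1,1).astype(np.float32),(1,200),interpolation=cv2.INTER_LINEAR).ravel()
    i=np.nonzero(big>150)[0]; j=np.nonzero(big>228)[0]
    f=lambda k:round(r0+(k+.5)/10-.5,1)
    print(n,"pred in-row",p.round(1),"popped-row",up.round(1),"white rows",f(i[0]),f(i[-1]),"disc(bright)",f(j[0]),f(j[-1]), "disc offset from pred",round((f(j[0])+f(j[-1]))/2-p[1],2))
a=cv2.imread("pics/side0.png").astype(int); d=np.abs(im.astype(int)-a).max(2)>40
t=capture("top"); cv2.imwrite("pics/top40.png",t); ta=cv2.imread("pics/top0.png"); dt=np.abs(t.astype(int)-ta.astype(int)).max(2)>40
for nm,D in(("side",d),("top",dt)):
    n,l,st,ce=cv2.connectedComponentsWithStats(D.astype(np.uint8)); 
    print(nm,[(s.tolist()) for s in st[1:] if s[4]>15])
E
```

```text
mid pred in-row [279.8 252.9] popped-row [279.5 249.1] white rows 242.6 259.4 disc(bright) 248.8 257.0 disc offset from pred -0.04
y+ pred in-row [281.  214.9] popped-row [280.8 211. ] white rows 204.6 219.8 disc(bright) 210.8 217.6 disc offset from pred -0.68
y- pred in-row [284.1 294.7] popped-row [283.8 290.9] white rows 284.6 301.8 disc(bright) 289.0 298.8 disc offset from pred -0.79
side [[129, 0, 25, 5, 69], [139, 0, 39, 21, 529], [172, 0, 75, 21, 452], [230, 2, 16, 22, 176], [231, 19, 18, 22, 223], [174, 21, 21, 13, 165], [204, 22, 21, 14, 136], [164, 24, 9, 6, 36], [206, 31, 23, 23, 280], [193, 37, 63, 88, 3517], [190, 39, 16, 17, 183], [0, 53, 9, 14, 52], [11, 69, 11, 13, 66], [23, 85, 72, 114, 2180], [224, 118, 35, 59, 1001], [283, 134, 37, 27, 950], [0, 136, 43, 37, 654], [52, 152, 5, 12, 22], [220, 157, 3, 11, 22], [0, 174, 20, 11, 86], [18, 188, 39, 26, 582], [0, 197, 23, 29, 49], [338, 203, 16, 38, 314], [10, 205, 14, 10, 74], [328, 208, 9, 11, 50], [6, 218, 13, 10, 36], [323, 222, 9, 12, 62], [329, 242, 11, 14, 55], [274, 245, 11, 5, 38], [275, 252, 11, 6, 36], [15, 395, 20, 5, 59]]
top [[338, 170, 8, 6, 40], [365, 171, 7, 7, 32], [346, 172, 18, 2, 20], [196, 183, 39, 37, 1209], [319, 203, 121, 197, 9881], [333, 261, 10, 3, 26], [576, 322, 64, 62, 2541], [348, 391, 5, 9, 28], [318, 392, 23, 8, 138]]
```

```bash
python3 - <<'E'
from h import *
s,_=axes(); print(s["t"],s["force"].round(1)); print(robot.hand_in())
E
```

```text
29.55 [0.3 0.5 0.1]
the job is handed in; nothing more can be done
None
```

I pulled the tripped middle module (module_1) out along its slope, laid it flat on the basket floor, and only then pressed its button back in. I handed the job in at about 29.6 s, within the 53 s limit, with the arm clear of everything.

**How it went**
- **First grasp missed:** the fingers closed above the module without touching it. Both cameras showed the real fingertips about 31 mm behind the reported tool point, not 8 mm ahead of it. I reopened, went about 36 mm deeper and gripped it.
- **Laying down:** with the foot edge resting on the basket floor, I tilted the module down and let its top edge follow the lower finger until it was nearly flat. The last few millimetres, as the edge left the fingertip, were unsupported, so it may have dropped slightly there.

**Last checks**
- **Module:** the last side view I could look at shows it flat in the basket, with level edges.
- **Button:** it hit its end stop, with the fingertip within about 1 mm of the fully-in height. In the side image its top is at the predicted pressed row, and the other two are unchanged.
- **Other things:** comparing before and after images shows no change where the other items lie. The arm hid part of the view in both cameras.

**Not ideal or not confirmed**
- The force peaked at about 31 N for a moment at the end stop, firmer than I meant, with about 12 N of it sideways.
- The 40-picture limit ran out before the button press, so the button and everything after it were checked from pixel values only, not by eye.

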